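Open the chute of the trimming bed and wipe the offcuts down it

ROBOT

A 6-joint arm with a two-finger parallel gripper is mounted at the origin on the work surface. World frame = base frame: x ahead of the robot, y to its left, z up, the work surface at z = 0. Lengths are in m, angles in rad, forces in N, time in s.
With the tool pointing down it reaches from about 0.225 to 0.875 m from the base axis. Payload 3.4 kg.
Tool frame: the origin (TCP) lies at the very end of the fingers, on their centre line; the grasp point (between the pads) lies 19 mm behind it (grip_depth is the distance from the TCP to the grasp point, in m); x points along the fingers, z is the direction in which the jaws open and shut, and the axes are right-handed (so a half turn about x gives the same grasp; the last joint's range is limited). The gripper opens to 85 mm and grips with 20 to 120 N. Pads are 22 mm wide; open, the fingers measure 114 mm over their backs; the gripper's body (76 mm by 85 mm) begins 54 mm behind the grasp point. The pads swing forward as they close: fully open they stand 13 mm farther back than shut.
Start: joints at [1.077, 0.276, 1.505, -0, 1.361, -0.121], TCP at [0.209, 0.536, 0.231] pointing down, gripper open.
Joint ranges: [-2.89, 2.89], [-0.75, 2.08], [0.22, 2.7], [-1.18, 4.32], [0.11, 2.71], [-2.7, 2.7]. Speed limits (rad/s): [2.57, 2.57, 3.14, 3.14, 3.14, 3.14].

INTERFACE

Orientations are given as a unit quaternion [w, x, y, z].
In Python, from rig import get_state, get_image, sign_off, grip_depth gives the robot as it stands. The module is installed in compiled form; this text tells all that it offers.
- The arm moves only by the tool arm_command, never from a script. Its argument "series" is a list of rows, each an object with "dp": the shift along the tool's x, y, z scaled (see below), a list of three; "angular": the turn, a rotation vector about the tool's x, y, z scaled (see below), a list of three; "gripper": the finger opening in mm, from 0 to 85.4. A call has exactly 8 rows; each row shifts and turns the pose as measured when the row begins, along the tool's axes as they then stand; what a row does not reach is not made up. The controller multiplies each number of a shift by 0.12 m and each number of a turn by 90 degrees. A row lasts 1/8 s, in which the tool goes at most 62.5 mm and 10.7 degrees, less where a joint would pass 70% of its speed; a pose out of reach is approached as far as the arm can. A call with a number of a shift or a turn outside -1 to 1 is refused whole. A call with a gripper value outside its range is refused whole. The fingers move at their own pace and stop on an object; "grip_force" is the grip in N (left out, the last holds). Time passes only in rows, so rows that do not move let the fingers close, or fill a call up. It gives the time, the measured TCP pose, the force and the opening at its end, in the units of the state.
- get_state(): the state, without advancing time (a new reading comes with each control period).
- get_image(name): name is "side" or "top"; returns a dict with "image" (420x560x3 uint8, blue, green, red), "depth" (420x560 float32, m along the optical axis (not along the pixel's ray), 0 where there is no reading), "mtx" (3x3 intrinsics, pixels), "view" (4x4, takes a point from world to camera coordinates). Camera axes: x right, y up, looking along -z (the intrinsics and any distortion apply to the point x, -y, -z); pixel columns grow to the right and rows downward; lengths in m; the calibration is good to about 2 mm. A picture is of the moment at which its call begins.
- sign_off(): hands the job in, once; it reports no verdict.
The state is a dict: "clock": time; "qpos": joint angles; "qd": joint speeds; "effort": joint torques, N m; "position": TCP position; "ee_rot": TCP orientation; "contact_force": force on the tool from outside, world axes, zero at the start; "moment": the same for the moment, N m; "width": finger opening in m.
Only numpy, scipy, OpenCV 4.12 (cv2) and the standard library are available. Lean on these libraries where they do the work, as an engineer would, in place of code of your own. Each camera call takes 0.05 s, during which the arm holds its last target. There are 200 camera calls.

TASK

Unscrew the black-knobbed plug from the trimming bed (several turns anticlockwise until its thread lets go), lift it off and leave it in the clear parts tray. Then take the wooden scraper block and wipe every brass offcut on the bed into the open chute, never touching the offcuts with your fingers, and put the scraper back standing upright in the middle of its grey rest. Leave everything else on the bench where it is.

Things in the scene. Friction and masses are not known exactly. Their poses are not given: they have to be found in the camera images.
- bed: fixed hollow bed, 280 (x) by 360 (y) mm; its aluminium top lies 80 mm above the bench. A steel rim 7 mm thick stands 10 mm above the top all round (clear surface 266 by 346 mm). Origin: centre of its underside; z up, y towards the chute end. The inside is the empty bin under the chute; an offcut is in it once fallen through the 30 mm thick top plate
- mouth (a point): centre of the chute mouth, a round hole of 47 mm diameter closed by the plug at the start, in the plane of the bed's top; in the bed's frame at x 0, y +95, z +80 mm. 19 to 24 mm below the surface three steel thread pins, 3.5 mm thick, reach inwards, leaving 36 mm free between their tips
- plug: loose screw plug, 150 g, home in the chute at the start: flange 60 mm across, 5 mm thick; black knob 44 mm across, 5 to 43 mm above the origin; threaded stem 45 mm across, 44 mm long. Origin: on the axis, under the flange; z up to the knob. Right-hand thread, 8 mm a turn: turned anticlockwise it rises, freed after about 2 1/4 turns (18 mm). Turns easily, stays where left; play 2 mm
- plug_knob (a point): point on the plug's axis 28 mm above its origin, a good height to grip the knob across its 44 mm diameter from above. Let go of when nearly free, the plug may lean a little in the mouth; gripped across the lean it straightens
- tray: fixed shallow square tray of clear, whitish plastic, 130 by 130 mm outside, 22 mm high, walls and floor 4 to 5 mm. Origin: centre of its underside
- scraper: loose wooden scraper block, 90 g, standing upright: foot 22 (x) by 80 (y) by 20 (z) mm, on it a handle 16 (x) by 60 (y) mm, from 20 to 65 mm above the underside. Origin: centre of its underside; z up. The flat 80 mm wide faces across x do the wiping (front and back alike); grip the handle across x from above
- rest: fixed shallow rest of grey plastic for the scraper, open on top, 62 (x) by 120 (y) mm outside, 12 mm high, floor and walls 5 mm thick (inside 52 by 110 mm); the scraper's y lies along its y. Origin: centre of its underside
- chip0: brass offcut, 14 by 12 by 9 mm, 13 g, lying loose on the bed; not all six are present. Origin: centre of its underside as laid at the start
- chip1: brass offcut, 14 by 12 by 9 mm, 13 g, lying loose on the bed; not all six are present. Origin: centre of its underside as laid at the start
- chip2: brass offcut, 14 by 12 by 9 mm, 13 g, lying loose on the bed; not all six are present. Origin: centre of its underside as laid at the start
- chip3: brass offcut, 14 by 12 by 9 mm, 13 g, lying loose on the bed; not all six are present. Origin: centre of its underside as laid at the start
- chip4: brass offcut, 14 by 12 by 9 mm, 13 g, lying loose on the bed; not all six are present. Origin: centre of its underside as laid at the start
- chip5: brass offcut, 14 by 12 by 9 mm, 13 g, lying loose on the bed; not all six are present. Origin: centre of its underside as laid at the start
- driver: bystander, to be left where it is: screwdriver with black handle, 160 mm long, lying. Origin: centre of its underside
- pot: bystander, to be left where it is: small clear jar with black cap, 44 mm diameter, 55 mm high. Origin: centre of its underside
There are look-alikes about, which are no part of the job. There is more than one size of the plug; the one meant has the size given above.

How it is judged:
By the outcome, as a careful person would: the job done as asked, in the order asked, and still so for the second after the job is handed in, with the robot touching nothing.
Of chip0, chip1, chip2, chip3, chip4, chip5 only 3 to 6 are there at a start; the rules pass over those that are not, and their reading is None.
At some moment in a run one of chip0, chip1, chip2, chip3, chip4, chip5 may be knocked a few centimetres aside while the robot is not near it.
Once in a run the grip may slacken for a moment while it holds something.
It also fails if it takes over 210 s, if anything falls off the work surface, if the arm or the gripper's body presses on something with over 40 N, if the wrist force passes 120 N, or if a joint passes its speed limit or range.

## Working session

There is one attempt and no reset: what is moved stays moved. The work goes in short steps, Python scripts to look and compute and a tool call to move; the robot and the scene stay as the last step left them, time stands still between calls to the robot, and variables do not carry over. Pictures are saved under pics/ and viewed, about 12 in all and at most 16, crops included, and the job is handed in when it is done.

Besides the shell and the picture viewer there is one more tool, called after "Call:" as name(argument=value, ...), one argument or row to a line, values as JSON. arm_command: Moves the arm, as the interface text tells. Its arguments: {"type":"object","properties":{"series":{"type":"array","items":{"type":"object","properties":{"dp":{"type":"array","items":{"type":"number"}},"angular":{"type":"array","items":{"type":"number"}},"gripper":{"type":"number"}}}},"grip_force":{"type":"number"}},"required":["series"]}

```bash
mkdir -p pics; cat > h.py <<'E'
import numpy as np, cv2
from rig import get_state, get_image, sign_off, grip_depth
from scipy.spatial.transform import Rotation as R
def world(d):
    """per pixel world xyz"""
    z=d['depth']; h,w=z.shape; K=d['mtx']
    u,v=np.meshgrid(np.arange(w),np.arange(h))
    c=np.stack([(u-K[0,2])/K[0,0]*z,-(v-K[1,2])/K[1,1]*z,-z,np.ones_like(z)],-1)
    return (c@np.linalg.inv(d['view']).T)[...,:3]
def pix(d,p):
    c=d['view']@np.r_[p,1]; K=d['mtx']
    return K[0,0]*c[0]/-c[2]+K[0,2], K[1,1]*-c[1]/-c[2]+K[1,2]
def save(d,name,crop=None,s=1):
    im=d['image']
    if crop: u0,v0,u1,v1=crop; im=im[v0:v1,u0:u1]
    cv2.imwrite('pics/'+name,cv2.resize(im,None,fx=s,fy=s,interpolation=cv2.INTER_CUBIC))
E
python3 - <<'E'
from h import *
s=get_state(); print({k:np.round(v,3) for k,v in s.items()}, grip_depth if not callable(grip_depth) else grip_depth())
print(np.round(R.from_quat(np.r_[s['ee_rot'][1:],s['ee_rot'][0]]).as_matrix(),3))
for n in('top','side'):
    d=get_image(n); save(d,n+'0.png',s=1.4); np.savez(n+'0.npz',**d)
    print(n,d['mtx'],np.linalg.inv(d['view'])[:3].round(3))
E
```

```text
{'clock': np.float64(0.0), 'qpos': array([ 1.077,  0.277,  1.506, -0.   ,  1.361, -0.121]), 'qd': array([ 0.   ,  0.   , -0.001,  0.001, -0.001, -0.   ]), 'effort': array([-3.0000e-03, -4.1678e+01, -2.4581e+01, -0.0000e+00,  1.1000e-02,
       -0.0000e+00]), 'position': array([0.209, 0.535, 0.23 ]), 'ee_rot': array([ 0.583, -0.399,  0.585,  0.398]), 'contact_force': array([-0.536,  0.714, -0.248]), 'moment': array([ 0.006, -0.002,  0.029]), 'width': np.float64(0.086)} 0.0187
[[-0.001 -0.931  0.364]
 [-0.002  0.364  0.931]
 [-1.     0.    -0.002]]
top [[404.29574838   0.         279.6112286 ]
 [  0.         404.29574838 203.56572839]
 [  0.           0.           1.        ]] [[-0.021  0.986 -0.164  0.356]
 [-0.999 -0.016  0.035  0.018]
 [ 0.032  0.165  0.986  0.923]]
side [[477.6153284    0.         272.3106293 ]
 [  0.         477.6153284  200.46710735]
 [  0.           0.           1.        ]] [[-0.959  0.226 -0.169  0.298]
 [-0.281 -0.734  0.618  0.735]
 [ 0.016  0.64   0.768  0.982]]
```

View pics/top0.png

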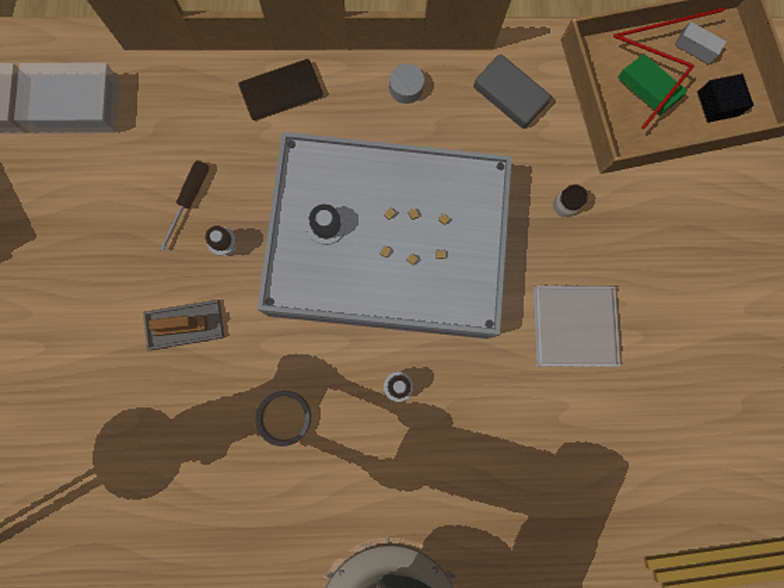

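View pics/side0.png

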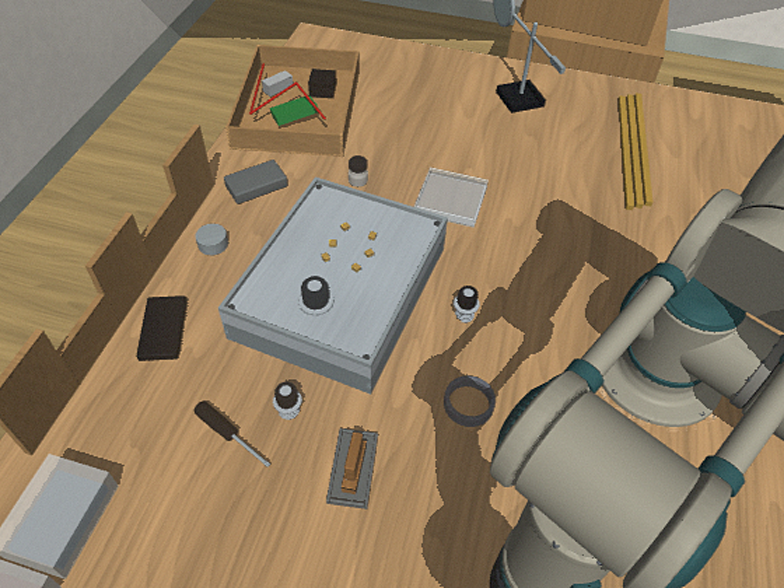

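The top view shows the plug on the bed at (325,222). Two smaller look-alikes stand on the bench at (220,240) and (398,387). There are six offcuts around (385–445, 213–260), the tray at (578,326), and the scraper in its rest at (183,325). The plug meant is the one seated in the bed with a 44 mm knob, so I'll measure it and confirm in a crop.

```bash
cat >> h.py <<'E'
def rect(P):
    (c,wh,a)=cv2.minAreaRect((P[:,:2]*1000).astype(np.float32)); return np.round(c,1),np.round(wh,1),round(a,1)
def chips(d,bed=None):
    W=world(d); hsv=cv2.cvtColor(d['image'],cv2.COLOR_BGR2HSV)
    m=((hsv[...,1]>90)&(W[...,2]>.07)&(W[...,2]<.1)&(W[...,0]>.3)&(W[...,0]<.62)&(abs(W[...,1])<.3)).astype(np.uint8)
    n,l,st,ce=cv2.connectedComponentsWithStats(m)
    return [(W[l==i][:,:3].mean(0)*1000).round(1).tolist()+[int(st[i,4])] for i in range(1,n) if st[i,4]>12]
E
python3 - <<'E'
from h import *
for n in('top','side'):
    d=dict(np.load(n+'0.npz')); W=world(d); X,Y,Z=W[...,0],W[...,1],W[...,2]
    ok=d['depth']>0
    print(n)
    # bed
    m=ok&(Z>.07)&(Z<.1)&(X>.25)&(X<.68)&(abs(Y)<.35)
    k,l,st,_=cv2.connectedComponentsWithStats(m.astype(np.uint8)); i=1+st[1:,4].argmax()
    P=W[l==i]; print('bed',rect(P),np.median(P[:,2])); b=cv2.boxPoints(cv2.minAreaRect((P[:,:2]*1000).astype(np.float32))); print(b.round(0).tolist())
    m=ok&(Z>.118)&(Z<.14)&(X>.3)&(X<.62)&(Y>-.1)&(Y<.3); 
    if m.any(): print('knob top',rect(W[m]),W[m][:,2].max())
    print('chips',chips(d))
    f=1/1.4
    boxes={'top':{'tray':(525,275,630,375),'rest':(135,290,235,360),'la1':(200,220,240,262),'la2':(378,368,418,408)},'side':{'tray':(405,160,500,230),'rest':(318,418,388,515),'la1':(268,375,305,420),'la2':(448,280,485,325)}}[n]
    for q,(u0,v0,u1,v1) in boxes.items():
        s=np.s_[int(v0*f):int(v1*f),int(u0*f):int(u1*f)]; w=W[s].reshape(-1,3); w=w[ok[s].ravel()]
        p=w[w[:,2]>.006]; print(q,rect(p),'zmax',p[:,2].max().round(4))
        if q=='rest':
            p=w[w[:,2]>.045]; print(' handle',rect(p)); p=w[(w[:,2]>.016)&(w[:,2]<.026)];print(' foot',rect(p))
            p=w[(w[:,2]>.006)&(w[:,2]<.015)]; print(' walls',rect(p))
d=dict(np.load('top0.npz')); a=d['image'][120:220,180:340]; b=d['image'][205:255,95:175]
cv2.imwrite('pics/crop1.png',np.vstack([cv2.resize(a,(800,500)),]))
d=dict(np.load('side0.npz')); save(d,'rest1.png',(215,290,285,370),7)
E
```

```text
top
bed (array([570.5,  -6.3]), array([361.1, 262.9]), 83.1) 0.08020027913353167
[[418.0, -170.0], [679.0, -201.0], [723.0, 157.0], [462.0, 189.0]]
knob top (array([590.2,  87.6]), array([43.1, 43.5]), 41.1) 0.12685841994897495
chips [[606.2, -10.4, 88.8, 33], [605.7, -46.6, 88.3, 35], [596.6, -93.1, 88.4, 35], [546.5, -2.7, 88.4, 36], [541.5, -85.6, 88.8, 36], [534.2, -42.9, 89.3, 34]]
tray (array([ 445.3, -312.8]), array([131.8, 148.4]), 88.8) zmax 0.0255
rest (array([449.7, 321.9]), array([ 62.4, 120.9]), 8.7) zmax 0.0742
 handle (array([447.2, 323. ]), array([16.5, 59.8]), 5.7)
 foot (array([447.2, 332.7]), array([101.6,  32.7]), 86.1)
 walls (array([449.7, 321.9]), array([ 62.4, 120.9]), 8.7)
la1 (array([577.5, 255. ]), array([38.9, 43.7]), 44.8) zmax 0.0713
la2 (array([345.8, -19.3]), array([44., 44.]), 43.5) zmax 0.0717
side
bed (array([569.6,  -6.4]), array([365.9, 263.1]), 83.3) 0.08044912277938682
[[418.0, -173.0], [679.0, -203.0], [721.0, 160.0], [460.0, 191.0]]
knob top (array([590.1,  86.3]), array([44.5, 43.2]), 82.7) 0.127550652781259
chips [[597.3, -91.8, 87.4, 26], [542.7, -84.6, 87.1, 24], [606.5, -45.1, 87.9, 25], [534.7, -41.0, 87.7, 26], [606.9, -8.5, 87.2, 23], [547.2, -1.1, 87.9, 26]]
tray (array([ 447.1, -255.1]), array([156.9, 256. ]), 0.6) zmax 0.0958
rest (array([449.8, 321.5]), array([ 62.3, 123.1]), 8.9) zmax 0.0751
 handle (array([446.8, 324.2]), array([16.4, 61.1]), 5.7)
 foot (array([443.2, 330.3]), array([48. , 89.8]), 27.8)
 walls (array([449.8, 321.5]), array([ 62.3, 123.1]), 8.9)
la1 (array([578.4, 260.6]), array([44.7, 39.6]), 23.7) zmax 0.0725
la2 (array([345.6, -17.2]), array([39.5, 43.6]), 79.4) zmax 0.072
```

View pics/crop1.png

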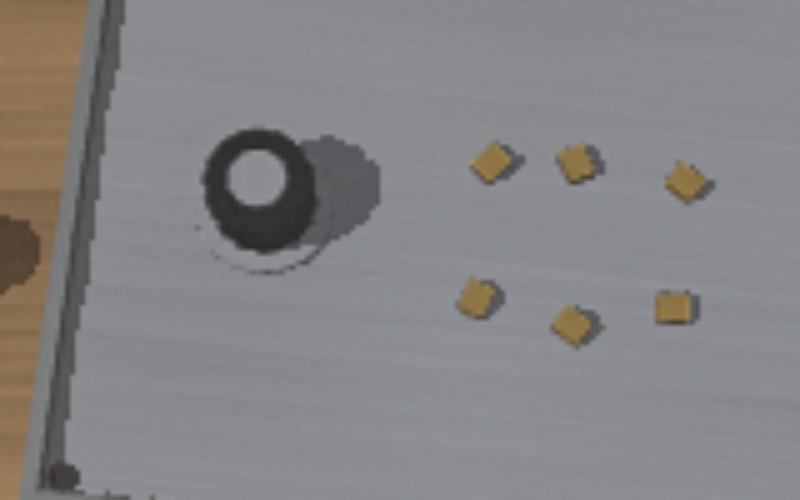

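View pics/rest1.png

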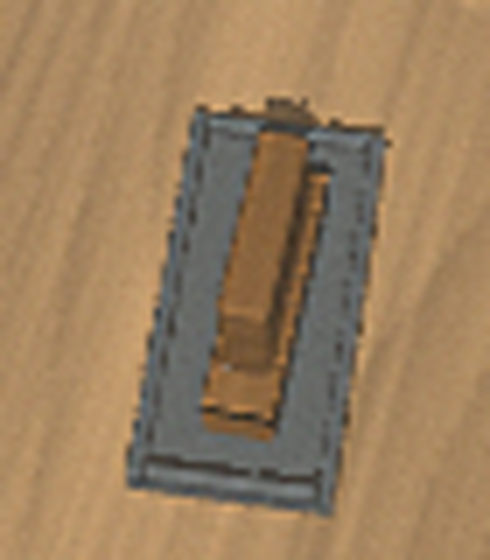

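The crop confirms the plug: a 43–44 mm knob, matching the mouth position (590,87) mm derived from the bed outline. The look-alikes on the bench are only about 40 mm across overall. The rest crop shows the scraper standing upright, a few mm off centre in its rest. Next I'll write a small planner that prints the row values.

```bash
cat >> h.py <<'E'
def rotm(s): q=s['ee_rot']; return R.from_quat([*q[1:],q[0]])
def status():
    s=get_state(); M=rotm(s).as_matrix()
    print('t',round(float(s['clock']),2),'pos',(s['position']*1000).round(1),'yaw',round(np.degrees(np.arctan2(M[1,2],M[0,2])),1),'tilt',M[:2,0].round(3),'q',s['qpos'].round(2),'F',s['contact_force'].round(1),'w',round(s['width']*1000,1)); return s
def plan(target,ccw=0,n=8):
    """rows to shift to target (mm) while turning ccw degrees (seen from above) in n rows, levelling the tool"""
    s=status(); r=rotm(s); d=np.array(target)/1000-s['position']; M=r.as_matrix()
    fix=np.cross(M[:,0],[0,0,-1]) # world levelling rotvec
    print('lvl(tool) total',(r.inv().apply(fix)/(np.pi/2)).round(3))
    print('mm/row',round(np.linalg.norm(d)/n*1000,1),'deg/row',round(ccw/n,1),'ang x',round(-ccw/n/90,3))
    for i in range(n):
        ri=R.from_rotvec([0,0,np.radians(ccw)*i/n])*r
        print((ri.inv().apply(d/n)/.12).round(3).tolist(),end=' ')
    print()
E
python3 - <<'E'
from h import *
plan([590,87,200],-170,16)
E
```

```text
t 0.1 pos [209.2 535.1 230.5] yaw 68.6 tilt [-0.001 -0.001] q [ 1.08  0.28  1.51  0.    1.36 -0.12] F [0.1 0.2 0.3] w 85.2
lvl(tool) total [ 0.    -0.001 -0.   ]
mm/row 36.8 deg/row -10.6 ang x 0.118
[0.016, -0.27, -0.145] [0.016, -0.292, -0.093] [0.016, -0.304, -0.037] [0.016, -0.306, 0.019] [0.016, -0.297, 0.075] [0.016, -0.278, 0.129] [0.016, -0.249, 0.178] [0.015, -0.212, 0.221] [0.015, -0.168, 0.256] [0.015, -0.118, 0.283] [0.015, -0.064, 0.3] [0.015, -0.008, 0.306] [0.015, 0.049, 0.302] [0.015, 0.104, 0.288] [0.015, 0.155, 0.264] [0.016, 0.201, 0.231]
```

Call:
arm_command(
  series=[
    {"dp":[0.016,-0.27,-0.145],"angular":[0.118,0,0],"gripper":85},
    {"dp":[0.016,-0.29,-0.09],"angular":[0.118,0,0],"gripper":85},
    {"dp":[0.016,-0.3,-0.04],"angular":[0.118,0,0],"gripper":85},
    {"dp":[0.016,-0.306,0.02],"angular":[0.118,0,0],"gripper":85},
    {"dp":[0.016,-0.297,0.075],"angular":[0.118,0,0],"gripper":85},
    {"dp":[0.016,-0.278,0.13],"angular":[0.118,0,0],"gripper":85},
    {"dp":[0.016,-0.25,0.18],"angular":[0.118,0,0],"gripper":85},
    {"dp":[0.015,-0.21,0.22],"angular":[0.118,0,0],"gripper":85},
  ],
  grip_force=50,
)

```text
clock: 1.1
position: [0.3991, 0.3034, 0.2113]
ee_rot: [0.697, 0.106, 0.7, -0.11]
contact_force: [1.2, -0.0, 0.1]
width: 0.0853
```

```bash
python3 - <<'E'
from h import *
plan([590,87,170],-120,8)
E
```

```text
t 1.1 pos [399.1 303.4 211.3] yaw -17.5 tilt [-0.005 -0.005] q [ 0.51  0.18  1.68 -0.    1.28  0.82] F [ 1.2 -0.   0.1] w 85.3
lvl(tool) total [-0.    -0.002  0.004]
mm/row 36.4 deg/row -15.0 ang x 0.167
[0.043, -0.155, 0.258] [0.043, -0.083, 0.289] [0.042, -0.005, 0.301] [0.042, 0.073, 0.292] [0.041, 0.146, 0.263] [0.041, 0.209, 0.217] [0.041, 0.258, 0.155] [0.041, 0.289, 0.083]
```

```bash
python3 - <<'E'
from h import *
plan([590,87,150],-85.6,8)
E
```

```text
t 1.1 pos [399.1 303.4 211.3] yaw -17.5 tilt [-0.005 -0.005] q [ 0.51  0.18  1.68 -0.    1.28  0.82] F [ 1.2 -0.   0.1] w 85.3
lvl(tool) total [-0.    -0.002  0.004]
mm/row 36.9 deg/row -10.7 ang x 0.119
[0.064, -0.155, 0.258] [0.064, -0.104, 0.282] [0.063, -0.05, 0.297] [0.063, 0.006, 0.301] [0.062, 0.062, 0.294] [0.062, 0.115, 0.278] [0.062, 0.165, 0.252] [0.062, 0.209, 0.217]
```

Call:
arm_command(
  series=[
    {"dp":[0.064,-0.155,0.258],"angular":[0.119,0,0],"gripper":85},
    {"dp":[0.064,-0.104,0.282],"angular":[0.119,0,0],"gripper":85},
    {"dp":[0.063,-0.05,0.297],"angular":[0.119,0,0],"gripper":85},
    {"dp":[0.063,0.006,0.3],"angular":[0.119,0,0],"gripper":85},
    {"dp":[0.062,0.062,0.294],"angular":[0.119,0,0],"gripper":85},
    {"dp":[0.062,0.115,0.278],"angular":[0.119,0,0],"gripper":85},
    {"dp":[0.062,0.165,0.252],"angular":[0.119,0,0],"gripper":85},
    {"dp":[0.062,0.21,0.217],"angular":[0.119,0,0],"gripper":85},
  ],
)

```text
clock: 2.1
position: [0.5934, 0.078, 0.1464]
ee_rot: [-0.437, -0.551, -0.439, 0.559]
contact_force: [0.6, 0.2, -0.4]
width: 0.0845
```

```bash
python3 - <<'E'
from h import *
plan([590.3,87,90],-42,6)
d=get_image('top'); np.savez('a.npz',**d); print(chips(d))
E
```

```text
t 2.1 pos [593.4  78.  146.4] yaw -103.5 tilt [-0.01  -0.005] q [ 0.02  0.37  1.58 -0.01  1.2   1.83] F [ 0.6  0.2 -0.4] w 84.5
lvl(tool) total [0.    0.005 0.005]
mm/row 9.5 deg/row -7.0 ang x 0.078
[0.078, -0.006, -0.012] [0.078, -0.008, -0.011] [0.078, -0.009, -0.01] [0.078, -0.01, -0.008] [0.078, -0.011, -0.007] [0.078, -0.012, -0.006] 
[[606.2, -10.2, 88.5, 34], [605.8, -46.7, 88.5, 34], [596.2, -92.8, 88.6, 35], [546.4, -2.6, 88.6, 35], [541.4, -85.6, 88.8, 37], [534.2, -42.9, 89.3, 34]]
```

Call:
arm_command(
  series=[
    {"dp":[0,-0.012,-0.024],"angular":[0.09,0.002,0.002],"gripper":85},
    {"dp":[0,-0.017,-0.022],"angular":[0.09,0.002,0.002],"gripper":85},
    {"dp":[0,-0.019,-0.02],"angular":[0.09,0.001,0.001],"gripper":85},
    {"dp":[0.06,0,0],"angular":[0.09,0,0],"gripper":85},
    {"dp":[0.12,0,0],"angular":[0.09,0,0],"gripper":85},
    {"dp":[0.12,0,0],"angular":[0,0,0],"gripper":85},
    {"dp":[0.12,0,0],"angular":[0,0,0],"gripper":85},
    {"dp":[0,0,0],"angular":[0,0,0],"gripper":85},
  ],
)

```text
clock: 3.15
position: [0.5925, 0.0821, 0.0885]
ee_rot: [-0.212, -0.673, -0.209, 0.677]
contact_force: [-0.5, 0.9, 0.6]
width: 0.0853
```

```bash
python3 - <<'E'
from h import *
plan([590.3,87,90],0,1)
E
```

```text
t 3.15 pos [592.5  82.1  88.5] yaw -145.4 tilt [-0.005 -0.005] q [ 0.02  0.42  1.66 -0.01  1.07  2.56] F [-0.5  0.9  0.6] w 85.3
lvl(tool) total [ 0.     0.004 -0.001]
mm/row 5.5 deg/row 0.0 ang x 0.0
[-0.013, -0.044, -0.008]
```

Call:
arm_command(
  series=[
    {"dp":[-0.013,-0.044,-0.008],"angular":[0,0.004,0],"gripper":85},
    {"dp":[0,0,0],"angular":[0,0,0],"gripper":60},
    {"dp":[0,0,0],"angular":[0,0,0],"gripper":40},
    {"dp":[0,0,0],"angular":[0,0,0],"gripper":40},
    {"dp":[0,0,0],"angular":[0,0,0],"gripper":40},
    {"dp":[0,0,0],"angular":[0,0,0],"gripper":40},
    {"dp":[0,0,0],"angular":[0,0,0],"gripper":40},
    {"dp":[0,0,0],"angular":[0,0,0],"gripper":40},
  ],
  grip_force=50,
)

```text
clock: 4.15
position: [0.5907, 0.0873, 0.0916]
ee_rot: [0.212, 0.676, 0.21, -0.674]
contact_force: [0.5, 0.7, -0.0]
width: 0.0426
```

```bash
python3 - <<'E'
from h import *
plan([590.3,87,90],0,1)
E
```

```text
t 4.15 pos [590.7  87.3  91.6] yaw -145.3 tilt [ 0.003 -0.001] q [ 0.03  0.41  1.66 -0.    1.06  2.57] F [ 0.5  0.7 -0. ] w 42.6
lvl(tool) total [-0.    -0.001 -0.002]
mm/row 1.7 deg/row 0.0 ang x 0.0
[0.013, 0.001, 0.004]
```

Call:
arm_command(
  series=[
    {"dp":[-0.002,0,0],"angular":[-0.119,0,0],"gripper":40},
    {"dp":[-0.002,0,0],"angular":[-0.119,0,0],"gripper":40},
    {"dp":[-0.002,0,0],"angular":[-0.119,0,0],"gripper":40},
    {"dp":[-0.002,0,0],"angular":[-0.119,0,0],"gripper":40},
    {"dp":[-0.002,0,0],"angular":[-0.119,0,0],"gripper":40},
    {"dp":[-0.002,0,0],"angular":[-0.119,0,0],"gripper":40},
    {"dp":[-0.002,0,0],"angular":[-0.119,0,0],"gripper":40},
    {"dp":[-0.002,0,0],"angular":[-0.119,0,0],"gripper":40},
  ],
)

```text
clock: 5.15
position: [0.5908, 0.0867, 0.0925]
ee_rot: [0.616, 0.348, 0.615, -0.349]
contact_force: [-1.1, 0.0, 0.7]
width: 0.0426
```

```bash
python3 - <<'E'
from h import *
plan([590.3,87,92],0,1)
E
```

```text
t 5.15 pos [590.8  86.7  92.5] yaw -59.0 tilt [ 0.002 -0.002] q [ 0.03  0.41  1.66 -0.    1.06  1.06] F [-1.1  0.   0.7] w 42.6
lvl(tool) total [-0.     0.002 -0.   ]
mm/row 0.7 deg/row 0.0 ang x 0.0
[0.004, -0.002, -0.004]
```

Call:
arm_command(
  series=[
    {"dp":[-0.003,0,0],"angular":[-0.119,0,0],"gripper":40},
    {"dp":[-0.003,0,0],"angular":[-0.119,0,0],"gripper":40},
    {"dp":[-0.003,0,0],"angular":[-0.119,0,0],"gripper":40},
    {"dp":[-0.003,0,0],"angular":[-0.119,0,0],"gripper":40},
    {"dp":[-0.003,0,0],"angular":[-0.119,0,0],"gripper":40},
    {"dp":[-0.003,0,0],"angular":[-0.119,0,0],"gripper":40},
    {"dp":[-0.003,0,0],"angular":[-0.119,0,0],"gripper":40},
    {"dp":[-0.003,0,0],"angular":[-0.119,0,0],"gripper":40},
  ],
)

```text
clock: 6.15
position: [0.5908, 0.087, 0.0944]
ee_rot: [0.688, -0.165, 0.687, 0.164]
contact_force: [-0.7, 0.0, 0.2]
width: 0.0426
```

Call:
arm_command(
  series=[
    {"dp":[-0.003,0,0],"angular":[-0.119,0,0],"gripper":40},
    {"dp":[-0.003,0,0],"angular":[-0.119,0,0],"gripper":40},
    {"dp":[-0.003,0,0],"angular":[-0.119,0,0],"gripper":40},
    {"dp":[-0.003,0,0],"angular":[-0.119,0,0],"gripper":40},
    {"dp":[-0.003,0,0],"angular":[-0.119,0,0],"gripper":40},
    {"dp":[-0.003,0,0],"angular":[-0.119,0,0],"gripper":40},
    {"dp":[-0.003,0,0],"angular":[-0.119,0,0],"gripper":40},
    {"dp":[-0.003,0,0],"angular":[-0.119,0,0],"gripper":40},
  ],
)

```text
clock: 7.15
position: [0.5906, 0.0871, 0.0963]
ee_rot: [-0.39, 0.589, -0.391, -0.589]
contact_force: [-0.8, -0.0, -0.6]
width: 0.0427
```

```bash
python3 - <<'E'
from h import *
plan([590.3,87,96],0,1)
d=get_image('side'); W=world(d); K=W[(W[...,2]>.118)&(W[...,2]<.15)&(W[...,0]>.56)&(W[...,0]<.62)&(W[...,1]>.05)&(W[...,1]<.12)]
save(d,'turn.png',(160,160,320,260),4)
E
```

```text
t 7.15 pos [590.6  87.1  96.3] yaw 112.9 tilt [-0.    -0.001] q [ 0.03  0.41  1.66 -0.    1.08 -1.94] F [-0.8 -0.  -0.6] w 42.7
lvl(tool) total [-0.    -0.001 -0.   ]
mm/row 0.5 deg/row 0.0 ang x 0.0
[0.003, 0.003, -0.0]
```

View pics/turn.png

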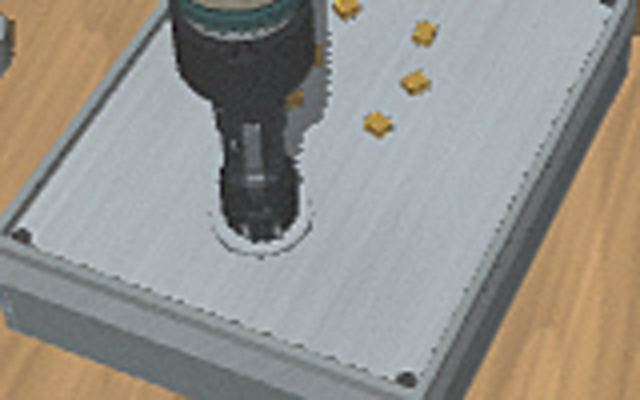

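Clean turning: z rises 3.8 mm over 172°, matching the 8 mm pitch. I'll finish the stroke and regrip.

Call:
arm_command(
  series=[
    {"dp":[-0.003,0,0],"angular":[-0.119,0,0],"gripper":40},
    {"dp":[-0.003,0,0],"angular":[-0.119,0,0],"gripper":40},
    {"dp":[-0.003,0,0],"angular":[-0.119,0,0],"gripper":40},
    {"dp":[0,0,0],"angular":[0,0,0],"gripper":40},
    {"dp":[0,0,0],"angular":[0,0,0],"gripper":70},
    {"dp":[0,0,0],"angular":[0,0,0],"gripper":70},
    {"dp":[0,0,0],"angular":[0.119,0,0],"gripper":70},
    {"dp":[0,0,0],"angular":[0.119,0,0],"gripper":70},
  ],
)

```text
clock: 8.2
position: [0.5915, 0.0872, 0.0973]
ee_rot: [-0.34, 0.621, -0.34, -0.62]
contact_force: [-0.1, -0.6, -0.7]
width: 0.0698
```

Call:
arm_command(
  series=[
    {"dp":[0,0,0],"angular":[0.119,0,0],"gripper":70},
    {"dp":[0,0,0],"angular":[0.119,0,0],"gripper":70},
    {"dp":[0,0,0],"angular":[0.119,0,0],"gripper":70},
    {"dp":[0,0,0],"angular":[0.119,0,0],"gripper":70},
    {"dp":[0,0,0],"angular":[0.119,0,0],"gripper":70},
    {"dp":[0,0,0],"angular":[0.119,0,0],"gripper":70},
    {"dp":[0,0,0],"angular":[0.119,0,0],"gripper":70},
    {"dp":[0,0,0],"angular":[0.119,0,0],"gripper":70},
  ],
)

```text
clock: 9.2
position: [0.5925, 0.0874, 0.098]
ee_rot: [0.672, -0.223, 0.67, 0.222]
contact_force: [-0.3, -0.4, -0.4]
width: 0.0699
```

```bash
python3 - <<'E'
from h import *
plan([590.3,87,97],0,1)
E
```

```text
t 9.2 pos [592.5  87.4  98. ] yaw 36.6 tilt [ 0.004 -0.001] q [ 0.03  0.41  1.65 -0.    1.08 -0.61] F [-0.3 -0.4 -0.4] w 69.9
lvl(tool) total [0.    0.002 0.002]
mm/row 2.4 deg/row 0.0 ang x 0.0
[0.008, 0.008, -0.016]
```

Call:
arm_command(
  series=[
    {"dp":[0.005,0.008,-0.016],"angular":[0.119,0.001,0.001],"gripper":70},
    {"dp":[0,0,0],"angular":[0.119,0,0],"gripper":70},
    {"dp":[0,0,0],"angular":[0.119,0,0],"gripper":70},
    {"dp":[0,0,0],"angular":[0.119,0,0],"gripper":70},
    {"dp":[0,0,0],"angular":[0.119,0,0],"gripper":70},
    {"dp":[0,0,0],"angular":[0.119,0,0],"gripper":70},
    {"dp":[0,0,0],"angular":[0.119,0,0],"gripper":70},
    {"dp":[0,0,0],"angular":[0.119,0,0],"gripper":70},
  ],
)

```text
clock: 10.2
position: [0.5913, 0.0872, 0.098]
ee_rot: [0.644, 0.296, 0.642, -0.294]
contact_force: [-0.9, 0.1, -1.3]
width: 0.0702
```

Call:
arm_command(
  series=[
    {"dp":[0,0,0],"angular":[0.119,0,0],"gripper":70},
    {"dp":[0,0,0],"angular":[0.119,0,0],"gripper":70},
    {"dp":[0,0,0],"angular":[0.119,0,0],"gripper":70},
    {"dp":[0,0,0],"angular":[0.119,0,0],"gripper":70},
    {"dp":[0,0,0],"angular":[0.119,0,0],"gripper":70},
    {"dp":[0,0,0],"angular":[0.119,0,0],"gripper":70},
    {"dp":[0,0,0],"angular":[0.119,0,0],"gripper":70},
    {"dp":[0,0,0],"angular":[0.119,0,0],"gripper":70},
  ],
)

```text
clock: 11.2
position: [0.5922, 0.0874, 0.0986]
ee_rot: [0.27, 0.656, 0.269, -0.652]
contact_force: [-0.9, -0.0, -0.0]
width: 0.0704
```

```bash
python3 - <<'E'
from h import *
plan([590.3,87,97],0,1)
E
```

```text
t 11.2 pos [592.2  87.4  98.6] yaw -135.2 tilt [0.006 0.001] q [0.03 0.41 1.65 0.   1.07 2.39] F [-0.9 -0.  -0. ] w 70.4
lvl(tool) total [ 0.    -0.003 -0.002]
mm/row 2.5 deg/row 0.0 ang x 0.0
[0.013, -0.009, 0.014]
```

Call:
arm_command(
  series=[
    {"dp":[0.01,-0.009,0.014],"angular":[0.1,-0.003,-0.002],"gripper":70},
    {"dp":[0,0,0],"angular":[0,0,0],"gripper":40},
    {"dp":[0,0,0],"angular":[0,0,0],"gripper":40},
    {"dp":[0,0,0],"angular":[0,0,0],"gripper":40},
    {"dp":[0,0,0],"angular":[0,0,0],"gripper":40},
    {"dp":[-0.003,0,0],"angular":[-0.119,0,0],"gripper":40},
    {"dp":[-0.003,0,0],"angular":[-0.119,0,0],"gripper":40},
    {"dp":[-0.003,0,0],"angular":[-0.119,0,0],"gripper":40},
  ],
)

```text
clock: 12.2
position: [0.5904, 0.0871, 0.0987]
ee_rot: [0.396, 0.586, 0.396, -0.586]
contact_force: [0.3, 0.6, 0.1]
width: 0.0424
```

Call:
arm_command(
  series=[
    {"dp":[-0.003,0,0],"angular":[-0.119,0,0],"gripper":40},
    {"dp":[-0.003,0,0],"angular":[-0.119,0,0],"gripper":40},
    {"dp":[-0.003,0,0],"angular":[-0.119,0,0],"gripper":40},
    {"dp":[-0.003,0,0],"angular":[-0.119,0,0],"gripper":40},
    {"dp":[-0.003,0,0],"angular":[-0.119,0,0],"gripper":40},
    {"dp":[-0.003,0,0],"angular":[-0.119,0,0],"gripper":40},
    {"dp":[-0.003,0,0],"angular":[-0.119,0,0],"gripper":40},
    {"dp":[-0.003,0,0],"angular":[-0.119,0,0],"gripper":40},
  ],
)

```text
clock: 13.2
position: [0.5898, 0.0869, 0.1006]
ee_rot: [0.689, 0.159, 0.689, -0.159]
contact_force: [-0.2, -1.0, 0.0]
width: 0.043
```

Call:
arm_command(
  series=[
    {"dp":[-0.003,0,0],"angular":[-0.119,0,0],"gripper":40},
    {"dp":[-0.003,0,0],"angular":[-0.119,0,0],"gripper":40},
    {"dp":[-0.003,0,0],"angular":[-0.119,0,0],"gripper":40},
    {"dp":[-0.003,0,0],"angular":[-0.119,0,0],"gripper":40},
    {"dp":[-0.003,0,0],"angular":[-0.119,0,0],"gripper":40},
    {"dp":[-0.003,0,0],"angular":[-0.119,0,0],"gripper":40},
    {"dp":[-0.003,0,0],"angular":[-0.119,0,0],"gripper":40},
    {"dp":[-0.003,0,0],"angular":[-0.119,0,0],"gripper":40},
  ],
)

```text
clock: 14.2
position: [0.5899, 0.0864, 0.1025]
ee_rot: [0.612, -0.354, 0.613, 0.354]
contact_force: [-0.1, -0.3, -0.6]
width: 0.0429
```

```bash
python3 - <<'E'
from h import *
plan([590.3,87,97],0,1)
E
```

```text
t 14.2 pos [589.9  86.4 102.5] yaw 60.0 tilt [-0.001 -0.001] q [ 0.03  0.4   1.65 -0.    1.09 -1.02] F [-0.1 -0.3 -0.6] w 42.9
lvl(tool) total [ 0.    -0.001 -0.   ]
mm/row 5.5 deg/row 0.0 ang x 0.0
[0.046, -0.0, 0.006]
```

Call:
arm_command(
  series=[
    {"dp":[-0.003,0,0],"angular":[-0.119,0,0],"gripper":40},
    {"dp":[-0.003,0,0],"angular":[-0.119,0,0],"gripper":40},
    {"dp":[-0.003,0,0],"angular":[-0.119,0,0],"gripper":40},
    {"dp":[-0.003,0,0],"angular":[-0.119,0,0],"gripper":40},
    {"dp":[-0.003,0,0],"angular":[-0.119,0,0],"gripper":40},
    {"dp":[-0.003,0,0],"angular":[-0.119,0,0],"gripper":40},
    {"dp":[-0.003,0,0],"angular":[-0.119,0,0],"gripper":40},
    {"dp":[-0.003,0,0],"angular":[-0.119,0,0],"gripper":40},
  ],
)

```text
clock: 15.2
position: [0.5904, 0.0863, 0.1044]
ee_rot: [0.207, -0.676, 0.207, 0.676]
contact_force: [-0.3, 0.3, -0.9]
width: 0.0427
```

Call:
arm_command(
  series=[
    {"dp":[0,0,0],"angular":[0,0,0],"gripper":40},
    {"dp":[0,0,0],"angular":[0,0,0],"gripper":70},
    {"dp":[0,0,0],"angular":[0,0,0],"gripper":70},
    {"dp":[0,0,0],"angular":[0.119,0,0],"gripper":70},
    {"dp":[0,0,0],"angular":[0.119,0,0],"gripper":70},
    {"dp":[0,0,0],"angular":[0.119,0,0],"gripper":70},
    {"dp":[0,0,0],"angular":[0.119,0,0],"gripper":70},
    {"dp":[0,0,0],"angular":[0.119,0,0],"gripper":70},
  ],
)

```text
clock: 16.2
position: [0.5904, 0.0863, 0.1044]
ee_rot: [-0.493, 0.507, -0.493, -0.507]
contact_force: [0.6, -0.1, -0.4]
width: 0.07
```

Call:
arm_command(
  series=[
    {"dp":[0,0,0],"angular":[0.119,0,0],"gripper":70},
    {"dp":[0,0,0],"angular":[0.119,0,0],"gripper":70},
    {"dp":[0,0,0],"angular":[0.119,0,0],"gripper":70},
    {"dp":[0,0,0],"angular":[0.119,0,0],"gripper":70},
    {"dp":[0,0,0],"angular":[0.119,0,0],"gripper":70},
    {"dp":[0,0,0],"angular":[0.119,0,0],"gripper":70},
    {"dp":[0,0,0],"angular":[0.119,0,0],"gripper":70},
    {"dp":[0,0,0],"angular":[0.119,0,0],"gripper":70},
  ],
)

```text
clock: 17.2
position: [0.5906, 0.0863, 0.1045]
ee_rot: [0.706, -0.035, 0.706, 0.035]
contact_force: [-0.3, 0.5, 0.3]
width: 0.0698
```

```bash
python3 - <<'E'
from h import *
plan([590.3,87,104.5],0,1)
E
```

```text
t 17.2 pos [590.6  86.3 104.5] yaw 5.6 tilt [ 0.    -0.001] q [ 0.03  0.4   1.65 -0.    1.09 -0.07] F [-0.3  0.5  0.3] w 69.8
lvl(tool) total [0. 0. 0.]
mm/row 0.8 deg/row 0.0 ang x 0.0
[0.0, 0.006, -0.002]
```

Call:
arm_command(
  series=[
    {"dp":[0,0,0],"angular":[0.119,0,0],"gripper":70},
    {"dp":[0,0,0],"angular":[0.119,0,0],"gripper":70},
    {"dp":[0,0,0],"angular":[0.119,0,0],"gripper":70},
    {"dp":[0,0,0],"angular":[0.119,0,0],"gripper":70},
    {"dp":[0,0,0],"angular":[0.119,0,0],"gripper":70},
    {"dp":[0,0,0],"angular":[0.119,0,0],"gripper":70},
    {"dp":[0,0,0],"angular":[0.119,0,0],"gripper":70},
    {"dp":[0,0,0],"angular":[0.119,0,0],"gripper":70},
  ],
)

```text
clock: 18.2
position: [0.5908, 0.0862, 0.1046]
ee_rot: [0.541, 0.456, 0.54, -0.456]
contact_force: [0.6, -0.1, -0.7]
width: 0.0696
```

Call:
arm_command(
  series=[
    {"dp":[0,0,0],"angular":[0.119,0,0],"gripper":70},
    {"dp":[0,0,0],"angular":[0.119,0,0],"gripper":70},
    {"dp":[0,0,0],"angular":[0.119,0,0],"gripper":70},
    {"dp":[0,0,0],"angular":[0.119,0,0],"gripper":70},
    {"dp":[0,0,0],"angular":[0.119,0,0],"gripper":70},
    {"dp":[0,0,0],"angular":[0,0,0],"gripper":40},
    {"dp":[0,0,0],"angular":[0,0,0],"gripper":40},
    {"dp":[0,0,0],"angular":[0,0,0],"gripper":40},
  ],
)

```text
clock: 19.2
position: [0.5911, 0.0864, 0.105]
ee_rot: [0.278, 0.651, 0.277, -0.65]
contact_force: [-0.4, 0.3, -0.1]
width: 0.0429
```

Call:
arm_command(
  series=[
    {"dp":[0,0,0],"angular":[0,0,0],"gripper":40},
    {"dp":[-0.003,0,0],"angular":[-0.119,0,0],"gripper":40},
    {"dp":[-0.003,0,0],"angular":[-0.119,0,0],"gripper":40},
    {"dp":[-0.003,0,0],"angular":[-0.119,0,0],"gripper":40},
    {"dp":[-0.003,0,0],"angular":[-0.119,0,0],"gripper":40},
    {"dp":[-0.003,0,0],"angular":[-0.119,0,0],"gripper":40},
    {"dp":[-0.003,0,0],"angular":[-0.119,0,0],"gripper":40},
    {"dp":[-0.003,0,0],"angular":[-0.119,0,0],"gripper":40},
  ],
)

```text
clock: 20.2
position: [0.5909, 0.0869, 0.1068]
ee_rot: [0.618, 0.344, 0.618, -0.344]
contact_force: [-0.2, 0.0, -0.0]
width: 0.0427
```

Call:
arm_command(
  series=[
    {"dp":[-0.003,0,0],"angular":[-0.119,0,0],"gripper":40},
    {"dp":[-0.003,0,0],"angular":[-0.119,0,0],"gripper":40},
    {"dp":[-0.003,0,0],"angular":[-0.119,0,0],"gripper":40},
    {"dp":[-0.003,0,0],"angular":[-0.119,0,0],"gripper":40},
    {"dp":[-0.003,0,0],"angular":[-0.119,0,0],"gripper":40},
    {"dp":[-0.003,0,0],"angular":[-0.119,0,0],"gripper":40},
    {"dp":[-0.003,0,0],"angular":[-0.119,0,0],"gripper":40},
    {"dp":[-0.003,0,0],"angular":[-0.119,0,0],"gripper":40},
  ],
)

```text
clock: 21.2
position: [0.5896, 0.0876, 0.1087]
ee_rot: [0.686, -0.169, 0.687, 0.17]
contact_force: [-0.8, -0.2, 1.3]
width: 0.0427
```

```bash
python3 - <<'E'
from h import *
plan([590.3,87,104.5],0,1)
E
```

```text
t 21.2 pos [589.6  87.6 108.7] yaw 27.8 tilt [-0.002  0.002] q [ 0.03  0.4   1.64  0.    1.1  -0.46] F [-0.8 -0.2  1.3] w 42.7
lvl(tool) total [-0.    -0.001 -0.002]
mm/row 4.2 deg/row 0.0 ang x 0.0
[0.035, -0.007, 0.003]
```

Call:
arm_command(
  series=[
    {"dp":[-0.003,0,0],"angular":[-0.119,0,0],"gripper":40},
    {"dp":[-0.003,0,0],"angular":[-0.119,0,0],"gripper":40},
    {"dp":[-0.003,0,0],"angular":[-0.119,0,0],"gripper":40},
    {"dp":[-0.003,0,0],"angular":[-0.119,0,0],"gripper":40},
    {"dp":[-0.003,0,0],"angular":[-0.119,0,0],"gripper":40},
    {"dp":[-0.003,0,0],"angular":[-0.119,0,0],"gripper":40},
    {"dp":[-0.003,0,0],"angular":[-0.119,0,0],"gripper":40},
    {"dp":[-0.003,0,0],"angular":[-0.119,0,0],"gripper":40},
  ],
)

```text
clock: 22.2
position: [0.589, 0.0863, 0.1106]
ee_rot: [0.386, -0.591, 0.388, 0.593]
contact_force: [-0.3, -0.2, 0.5]
width: 0.0428
```

Call:
arm_command(
  series=[
    {"dp":[-0.003,0,0],"angular":[-0.119,0,0],"gripper":40},
    {"dp":[-0.003,0,0],"angular":[-0.119,0,0],"gripper":40},
    {"dp":[-0.003,0,0],"angular":[-0.119,0,0],"gripper":40},
    {"dp":[-0.02,0,0],"angular":[0,0,0],"gripper":40},
    {"dp":[-0.03,0,0],"angular":[0,0,0],"gripper":40},
    {"dp":[-0.03,0,0],"angular":[0,0,0],"gripper":40},
    {"dp":[-0.03,0,0],"angular":[0,0,0],"gripper":40},
    {"dp":[-0.03,0,0],"angular":[0,0,0],"gripper":40},
  ],
)

```text
clock: 23.2
position: [0.5893, 0.086, 0.1283]
ee_rot: [0.209, -0.674, 0.21, 0.677]
contact_force: [-0.0, -0.5, -1.7]
width: 0.0427
```

```bash
python3 - <<'E'
from h import *
plan([590.3,87,180],0,1)
d=dict(np.load('top0.npz')); W=world(d); f=1/1.4
s=np.s_[int(270*f):int(380*f),int(520*f):int(635*f)]; w=W[s].reshape(-1,3)
for lo,hi in((.012,.03),(.017,.024)):
  p=w[(w[:,2]>lo)&(w[:,2]<hi)]; print(len(p),rect(p))
hsv=cv2.cvtColor(d['image'],cv2.COLOR_BGR2HSV)[s][...,1].ravel(); p=w[hsv<60]; print(rect(p), np.median(p,0))
E
```

```text
t 23.2 pos [589.3  86.  128.3] yaw 145.6 tilt [-0.004 -0.001] q [ 0.03  0.38  1.61 -0.    1.15 -2.51] F [-0.  -0.5 -1.7] w 42.7
lvl(tool) total [ 0.     0.002 -0.002]
mm/row 51.7 deg/row 0.0 ang x 0.0
[-0.431, -0.01, -0.001] 
601 (array([ 435.9, -312.6]), array([131.8, 129.6]), 88.8)
452 (array([ 435.9, -312.6]), array([131.8, 129.5]), 88.9)
(array([ 431.2, -184.4]), array([136.2, 410.6]), 2.1) [ 0.43545973 -0.3155981   0.00466433]
```

The plug is free: the wrist reads about 1.7 N, which is its weight. I'll lift it clear while turning the wrist back.

Call:
arm_command(
  series=[
    {"dp":[-0.06,0,0],"angular":[0.08,0,0],"gripper":40},
    {"dp":[-0.06,0,0],"angular":[0.119,0,0],"gripper":40},
    {"dp":[-0.06,0,0],"angular":[0.119,0,0],"gripper":40},
    {"dp":[-0.06,0,0],"angular":[0.119,0,0],"gripper":40},
    {"dp":[-0.06,0,0],"angular":[0.119,0,0],"gripper":40},
    {"dp":[-0.06,0,0],"angular":[0.119,0,0],"gripper":40},
    {"dp":[-0.06,0,0],"angular":[0.119,0,0],"gripper":40},
    {"dp":[-0.06,0,0],"angular":[0.08,0,0],"gripper":40},
  ],
  grip_force=70,
)

```text
clock: 24.2
position: [0.5863, 0.0855, 0.1885]
ee_rot: [0.589, -0.384, 0.597, 0.387]
contact_force: [-0.4, -0.5, -2.1]
width: 0.0423
```

```bash
python3 - <<'E'
from h import *
plan([436,-312.6,180],-60,15)
E
```

```text
t 24.2 pos [586.3  85.5 188.5] yaw 66.0 tilt [-0.011 -0.002] q [ 0.03  0.33  1.53 -0.    1.29 -1.12] F [-0.4 -0.5 -2.1] w 42.3
lvl(tool) total [-0.    -0.004 -0.006]
mm/row 28.4 deg/row -4.0 ang x 0.044
[0.006, -0.014, -0.236] [0.006, -0.03, -0.234] [0.006, -0.046, -0.232] [0.006, -0.062, -0.228] [0.006, -0.078, -0.223] [0.005, -0.093, -0.217] [0.005, -0.108, -0.21] [0.005, -0.123, -0.202] [0.005, -0.137, -0.193] [0.005, -0.15, -0.183] [0.004, -0.162, -0.172] [0.004, -0.174, -0.16] [0.004, -0.184, -0.148] [0.004, -0.194, -0.135] [0.004, -0.203, -0.121]
```

Call:
arm_command(
  series=[
    {"dp":[0.006,-0.014,-0.15],"angular":[0.044,-0.001,-0.002],"gripper":40},
    {"dp":[0.006,-0.03,-0.234],"angular":[0.044,-0.001,-0.001],"gripper":40},
    {"dp":[0.006,-0.046,-0.232],"angular":[0.044,-0.001,-0.001],"gripper":40},
    {"dp":[0.006,-0.062,-0.228],"angular":[0.044,-0.001,-0.001],"gripper":40},
    {"dp":[0.006,-0.078,-0.223],"angular":[0.044,0,0],"gripper":40},
    {"dp":[0.005,-0.093,-0.217],"angular":[0.044,0,0],"gripper":40},
    {"dp":[0.005,-0.108,-0.21],"angular":[0.044,0,0],"gripper":40},
    {"dp":[0.005,-0.123,-0.202],"angular":[0.044,0,0],"gripper":40},
  ],
)

```text
clock: 25.2
position: [0.505, -0.1207, 0.1859]
ee_rot: [0.676, -0.203, 0.678, 0.203]
contact_force: [-0.7, 0.3, -2.1]
width: 0.0422
```

```bash
python3 - <<'E'
from h import *
plan([436,-312.6,160],-30,8)
E
```

```text
t 25.2 pos [ 505.  -120.7  185.9] yaw 33.4 tilt [-0.002 -0.001] q [-0.37  0.22  1.69 -0.    1.22 -0.95] F [-0.7  0.3 -2.1] w 42.2
lvl(tool) total [-0.    -0.002 -0.   ]
mm/row 25.7 deg/row -3.8 ang x 0.042
[0.027, -0.127, -0.17] [0.027, -0.138, -0.161] [0.027, -0.148, -0.152] [0.027, -0.158, -0.142] [0.027, -0.167, -0.131] [0.027, -0.175, -0.12] [0.027, -0.183, -0.108] [0.027, -0.189, -0.096]
```

Call:
arm_command(
  series=[
    {"dp":[0.01,-0.127,-0.17],"angular":[0.042,0,0],"gripper":40},
    {"dp":[0.01,-0.138,-0.161],"angular":[0.042,0,0],"gripper":40},
    {"dp":[0.01,-0.148,-0.152],"angular":[0.042,0,0],"gripper":40},
    {"dp":[0.01,-0.158,-0.142],"angular":[0.042,0,0],"gripper":40},
    {"dp":[0.02,-0.167,-0.131],"angular":[0.042,0,0],"gripper":40},
    {"dp":[0.03,-0.175,-0.12],"angular":[0.042,0,0],"gripper":40},
    {"dp":[0.05,-0.183,-0.108],"angular":[0.042,0,0],"gripper":40},
    {"dp":[0.05,-0.18,-0.09],"angular":[0.042,0,0],"gripper":40},
  ],
)

```text
clock: 26.2
position: [0.4289, -0.316, 0.1655]
ee_rot: [0.705, -0.012, 0.709, 0.012]
contact_force: [-0.6, -0.4, -2.2]
width: 0.0424
```

```bash
python3 - <<'E'
from h import *
plan([436,-312.6,75],0,8)
d=get_image('top'); np.savez('a.npz',**d); print(chips(d))
W=world(d); X,Y,Z=W[...,0],W[...,1],W[...,2]
save(d,'tray1.png',(330,150,490,290),4)
E
```

```text
t 26.2 pos [ 428.9 -316.   165.5] yaw 1.9 tilt [-0.005 -0.001] q [-0.76  0.26  1.7  -0.    1.19 -0.8 ] F [-0.6 -0.4 -2.2] w 42.4
lvl(tool) total [ 0.    -0.003  0.001]
mm/row 11.4 deg/row 0.0 ang x 0.0
[0.094, 0.003, 0.008] [0.094, 0.003, 0.008] [0.094, 0.003, 0.008] [0.094, 0.003, 0.008] [0.094, 0.003, 0.008] [0.094, 0.003, 0.008] [0.094, 0.003, 0.008] [0.094, 0.003, 0.008] 
[[606.3, -10.4, 88.3, 33], [605.7, -46.6, 88.6, 35], [596.5, -93.0, 88.5, 35], [546.4, -2.7, 89.0, 36], [541.4, -85.6, 88.4, 37], [534.4, -42.8, 88.8, 33]]
```

View pics/tray1.png

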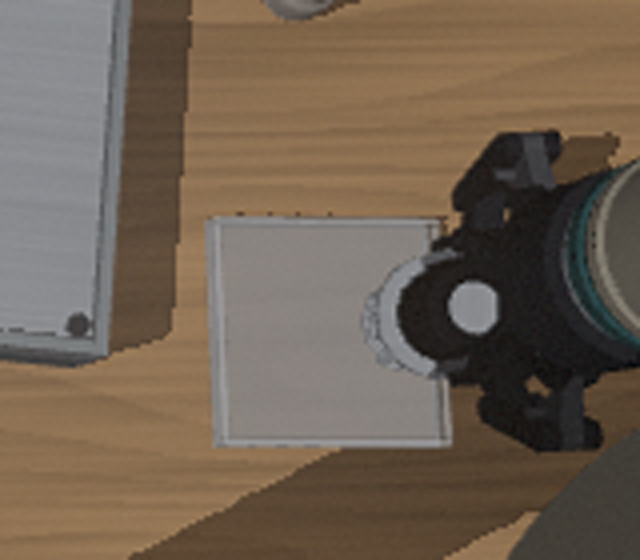

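The plug hangs level in the jaws near the tray, shifted in the view by its height. Lowering it: 90 mm first, then slowly.

Call:
arm_command(
  series=[
    {"dp":[0.1,0.014,0.03],"angular":[0,-0.002,0],"gripper":40},
    {"dp":[0.15,0.014,0.03],"angular":[0,-0.001,0],"gripper":40},
    {"dp":[0.15,0,0],"angular":[0,0,0],"gripper":40},
    {"dp":[0.15,0,0],"angular":[0,0,0],"gripper":40},
    {"dp":[0.12,0,0],"angular":[0,0,0],"gripper":40},
    {"dp":[0.08,0,0],"angular":[0,0,0],"gripper":40},
    {"dp":[0.03,0,0],"angular":[0,0,0],"gripper":40},
    {"dp":[0,0,0],"angular":[0,0,0],"gripper":40},
  ],
)

```text
clock: 27.25
position: [0.4357, -0.3104, 0.0663]
ee_rot: [0.706, -0.012, 0.708, 0.013]
contact_force: [0.5, -0.6, -1.5]
width: 0.0422
```

```bash
python3 - <<'E'
from h import *
plan([436,-312.6,61],0,1)
E
```

```text
t 27.25 pos [ 435.7 -310.4   66.3] yaw 2.0 tilt [-0.002  0.001] q [-0.75  0.36  1.83 -0.    0.95 -0.78] F [ 0.5 -0.6 -1.5] w 42.2
lvl(tool) total [ 0.    -0.001 -0.   ]
mm/row 5.7 deg/row 0.0 ang x 0.0
[0.044, -0.018, 0.002]
```

Call:
arm_command(
  series=[
    {"dp":[0.015,0,0],"angular":[0,0,0],"gripper":40},
    {"dp":[0.01,0,0],"angular":[0,0,0],"gripper":40},
    {"dp":[0.01,0,0],"angular":[0,0,0],"gripper":40},
    {"dp":[0.008,0,0],"angular":[0,0,0],"gripper":40},
    {"dp":[0.005,0,0],"angular":[0,0,0],"gripper":40},
    {"dp":[0,0,0],"angular":[0,0,0],"gripper":40},
    {"dp":[0,0,0],"angular":[0,0,0],"gripper":40},
    {"dp":[0,0,0],"angular":[0,0,0],"gripper":40},
  ],
)

```text
clock: 28.25
position: [0.4366, -0.3115, 0.0617]
ee_rot: [0.707, -0.013, 0.707, 0.012]
contact_force: [-0.3, -0.2, -1.0]
width: 0.0422
```

Call:
arm_command(
  series=[
    {"dp":[0.008,0,0],"angular":[0,0,0],"gripper":40},
    {"dp":[0.008,0,0],"angular":[0,0,0],"gripper":40},
    {"dp":[0.006,0,0],"angular":[0,0,0],"gripper":40},
    {"dp":[0,0,0],"angular":[0,0,0],"gripper":40},
    {"dp":[0,0,0],"angular":[0,0,0],"gripper":40},
    {"dp":[0,0,0],"angular":[0,0,0],"gripper":40},
    {"dp":[0,0,0],"angular":[0,0,0],"gripper":40},
    {"dp":[0,0,0],"angular":[0,0,0],"gripper":40},
  ],
)

```text
clock: 29.25
position: [0.4367, -0.3118, 0.0613]
ee_rot: [0.707, -0.013, 0.707, 0.011]
contact_force: [-1.0, -0.2, 1.6]
width: 0.0423
```

Touching the floor. I'll release and rise.

Call:
arm_command(
  series=[
    {"dp":[0,0,0],"angular":[0,0,0],"gripper":50},
    {"dp":[0,0,0],"angular":[0,0,0],"gripper":70},
    {"dp":[0,0,0],"angular":[0,0,0],"gripper":85},
    {"dp":[-0.05,0,0],"angular":[0,0,0],"gripper":85},
    {"dp":[-0.2,0,0],"angular":[0,0,0],"gripper":85},
    {"dp":[-0.3,0,0],"angular":[0,0,0],"gripper":85},
    {"dp":[-0.3,0,0],"angular":[0,0,0],"gripper":85},
    {"dp":[-0.15,0,0],"angular":[0,0,0],"gripper":85},
  ],
)

```text
clock: 30.25
position: [0.4362, -0.3111, 0.1843]
ee_rot: [0.707, -0.013, 0.707, 0.012]
contact_force: [-0.6, -0.5, -0.9]
width: 0.0851
```

```bash
python3 - <<'E'
from h import *
plan([447,323.5,170],0,16)
d=get_image('side'); save(d,'tray2.png',(200,70,380,240),3)
E
```

```text
t 30.25 pos [ 436.2 -311.1  184.3] yaw 2.0 tilt [-0.001 -0.001] q [-0.75  0.25  1.67 -0.    1.23 -0.78] F [-0.6 -0.5 -0.9] w 85.1
lvl(tool) total [-0.    -0.     0.001]
mm/row 39.7 deg/row 0.0 ang x 0.0
[0.007, 0.33, 0.017] [0.007, 0.33, 0.017] [0.007, 0.33, 0.017] [0.007, 0.33, 0.017] [0.007, 0.33, 0.017] [0.007, 0.33, 0.017] [0.007, 0.33, 0.017] [0.007, 0.33, 0.017] [0.007, 0.33, 0.017] [0.007, 0.33, 0.017] [0.007, 0.33, 0.017] [0.007, 0.33, 0.017] [0.007, 0.33, 0.017] [0.007, 0.33, 0.017] [0.007, 0.33, 0.017] [0.007, 0.33, 0.017]
```

View pics/tray2.png

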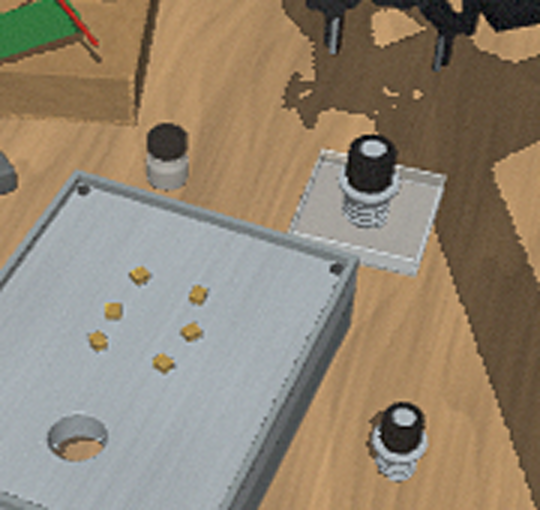

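The plug stands upright in the middle of the tray and the mouth is open. All six offcuts are still in place. Now over to the scraper.

Call:
arm_command(
  series=[
    {"dp":[0,0.2,0.017],"angular":[0,0,0],"gripper":85},
    {"dp":[0,0.35,0.017],"angular":[0,0,0],"gripper":85},
    {"dp":[0,0.35,0.017],"angular":[0,0,0],"gripper":85},
    {"dp":[0,0.35,0.017],"angular":[0,0,0],"gripper":85},
    {"dp":[0,0.35,0.017],"angular":[0,0,0],"gripper":85},
    {"dp":[0,0.35,0.017],"angular":[0,0,0],"gripper":85},
    {"dp":[0,0.35,0.017],"angular":[0,0,0],"gripper":85},
    {"dp":[0,0.35,0.017],"angular":[0,0,0],"gripper":85},
  ],
)

```text
clock: 31.3
position: [0.4353, 0.0236, 0.18]
ee_rot: [0.704, -0.009, 0.71, 0.013]
contact_force: [0.3, 0.4, 0.7]
width: 0.0849
```

```bash
python3 - <<'E'
from h import *
plan([447,323.5,130],3.7,8)
E
```

```text
t 31.3 pos [435.3  23.6 180. ] yaw 1.8 tilt [-0.008  0.005] q [-0.11  0.11  1.86  0.    1.18 -0.14] F [0.3 0.4 0.7] w 84.9
lvl(tool) total [-0.    -0.005 -0.003]
mm/row 38.0 deg/row 0.5 ang x -0.005
[0.053, 0.312, 0.022] [0.053, 0.311, 0.025] [0.053, 0.311, 0.027] [0.053, 0.311, 0.03] [0.053, 0.311, 0.032] [0.053, 0.31, 0.035] [0.053, 0.31, 0.037] [0.053, 0.31, 0.04]
```

Call:
arm_command(
  series=[
    {"dp":[0,0.35,0.02],"angular":[-0.005,-0.002,-0.001],"gripper":85},
    {"dp":[0,0.35,0.02],"angular":[-0.005,-0.001,-0.001],"gripper":85},
    {"dp":[0.02,0.33,0.02],"angular":[-0.005,0,0],"gripper":85},
    {"dp":[0.05,0.33,0.02],"angular":[-0.005,0,0],"gripper":85},
    {"dp":[0.1,0.32,0.03],"angular":[-0.005,0,0],"gripper":85},
    {"dp":[0.1,0.32,0.03],"angular":[-0.005,0,0],"gripper":85},
    {"dp":[0.1,0.3,0.03],"angular":[-0.005,0,0],"gripper":85},
    {"dp":[0.05,0.18,0.02],"angular":[-0.005,0,0],"gripper":85},
  ],
)

```text
clock: 32.3
position: [0.4232, 0.338, 0.1221]
ee_rot: [0.699, -0.036, 0.713, 0.037]
contact_force: [0.1, 0.2, 0.4]
width: 0.0848
```

```bash
python3 - <<'E'
from h import *
s=get_state(); M=rotm(s).as_matrix(); y=np.degrees(np.arctan2(M[1,2],M[0,2]))
plan([447,323.5,80],5.7-y,1)
E
```

```text
t 32.3 pos [423.2 338.  122.1] yaw 5.9 tilt [-0.019  0.001] q [0.54 0.32 1.73 0.01 1.11 0.43] F [0.1 0.2 0.4] w 84.8
lvl(tool) total [-0.    -0.012 -0.002]
mm/row 50.5 deg/row -0.2 ang x 0.002
[0.347, -0.142, 0.191]
```

Call:
arm_command(
  series=[
    {"dp":[0,-0.06,0.1],"angular":[0,-0.008,-0.002],"gripper":85},
    {"dp":[0,-0.06,0.08],"angular":[0,-0.004,0],"gripper":85},
    {"dp":[0,0,0],"angular":[0,0,0],"gripper":85},
    {"dp":[0.08,0,0],"angular":[0,0,0],"gripper":85},
    {"dp":[0.1,0,0],"angular":[0,0,0],"gripper":85},
    {"dp":[0.1,0,0],"angular":[0,0,0],"gripper":85},
    {"dp":[0.05,0,0],"angular":[0,0,0],"gripper":85},
    {"dp":[0,0,0],"angular":[0,0,0],"gripper":85},
  ],
)

```text
clock: 33.3
position: [0.4426, 0.3233, 0.077]
ee_rot: [0.704, -0.038, 0.708, 0.035]
contact_force: [0.3, -0.2, 0.1]
width: 0.085
```

```bash
python3 - <<'E'
from h import *
s=get_state(); M=rotm(s).as_matrix(); y=np.degrees(np.arctan2(M[1,2],M[0,2]))
plan([447,323.5,34],5.7-y,1)
E
```

```text
t 33.3 pos [442.6 323.3  77. ] yaw 5.9 tilt [-0.006 -0.004] q [ 0.5   0.37  1.78 -0.    1.    0.4 ] F [ 0.3 -0.2  0.1] w 85.0
lvl(tool) total [ 0.    -0.004  0.002]
mm/row 43.2 deg/row -0.2 ang x 0.002
[0.358, -0.001, 0.039]
```

Call:
arm_command(
  series=[
    {"dp":[0.06,0,0.039],"angular":[0.002,-0.004,0.002],"gripper":85},
    {"dp":[0.1,0,0],"angular":[0,0,0],"gripper":85},
    {"dp":[0.1,0,0],"angular":[0,0,0],"gripper":85},
    {"dp":[0.07,0,0],"angular":[0,0,0],"gripper":85},
    {"dp":[0.025,0,0],"angular":[0,0,0],"gripper":85},
    {"dp":[0,0,0],"angular":[0,0,0],"gripper":85},
    {"dp":[0,0,0],"angular":[0,0,0],"gripper":40},
    {"dp":[0,0,0],"angular":[0,0,0],"gripper":40},
  ],
)

```text
clock: 34.3
position: [0.4482, 0.3243, 0.0318]
ee_rot: [0.707, -0.035, 0.706, 0.035]
contact_force: [0.1, 0.3, -0.0]
width: 0.0511
```

```bash
python3 - <<'E'
from h import *
s=get_state(); M=rotm(s).as_matrix(); y=np.degrees(np.arctan2(M[1,2],M[0,2]))
plan([447,323.5,34],5.7-y,1)
E
```

```text
t 34.3 pos [448.2 324.3  31.8] yaw 5.7 tilt [0.002 0.001] q [ 0.5   0.43  1.83 -0.    0.88  0.4 ] F [ 0.1  0.3 -0. ] w 51.1
lvl(tool) total [ 0.     0.001 -0.   ]
mm/row 2.6 deg/row -0.0 ang x 0.0
[-0.018, -0.006, -0.01]
```

Call:
arm_command(
  series=[
    {"dp":[-0.018,-0.006,-0.01],"angular":[0,0,0],"gripper":40},
    {"dp":[0,0,0],"angular":[0,0,0],"gripper":25},
    {"dp":[0,0,0],"angular":[0,0,0],"gripper":12},
    {"dp":[0,0,0],"angular":[0,0,0],"gripper":12},
    {"dp":[0,0,0],"angular":[0,0,0],"gripper":12},
    {"dp":[0,0,0],"angular":[0,0,0],"gripper":12},
    {"dp":[0,0,0],"angular":[0,0,0],"gripper":12},
    {"dp":[0,0,0],"angular":[0,0,0],"gripper":12},
  ],
  grip_force=60,
)

```text
clock: 35.3
position: [0.4471, 0.3236, 0.0346]
ee_rot: [0.707, -0.035, 0.705, 0.036]
contact_force: [0.3, 0.2, 0.4]
width: 0.0153
```

```bash
python3 - <<'E'
from h import *
status()
E
```

```text
t 35.3 pos [447.1 323.6  34.6] yaw 5.7 tilt [0.002 0.001] q [ 0.5   0.42  1.83 -0.    0.89  0.4 ] F [0.3 0.2 0.4] w 15.3
```

Call:
arm_command(
  series=[
    {"dp":[-0.05,0,0],"angular":[0,0,0],"gripper":12},
    {"dp":[-0.1,0,0],"angular":[0,0,0],"gripper":12},
    {"dp":[-0.15,0,0],"angular":[0,0,0],"gripper":12},
    {"dp":[-0.2,0,0],"angular":[0,0,0],"gripper":12},
    {"dp":[-0.2,0,0],"angular":[0,0,0],"gripper":12},
    {"dp":[-0.2,0,0],"angular":[0,0,0],"gripper":12},
    {"dp":[-0.15,0,0],"angular":[0,0,0],"gripper":12},
    {"dp":[-0.05,0,0],"angular":[0,0,0],"gripper":12},
  ],
)

```text
clock: 36.3
position: [0.4469, 0.3235, 0.1757]
ee_rot: [0.708, -0.034, 0.704, 0.036]
contact_force: [-0.0, -0.6, -0.3]
width: 0.0154
```

```bash
python3 - <<'E'
from h import *
plan([618.4,-121.3,170],-90.2,16)
E
```

```text
t 36.3 pos [446.9 323.5 175.7] yaw 5.7 tilt [0.005 0.003] q [ 0.5   0.28  1.65 -0.    1.21  0.4 ] F [-0.  -0.6 -0.3] w 15.4
lvl(tool) total [ 0.     0.004 -0.001]
mm/row 29.8 deg/row -5.6 ang x 0.063
[0.003, -0.239, 0.066] [0.003, -0.232, 0.089] [0.003, -0.222, 0.111] [0.003, -0.21, 0.133] [0.003, -0.196, 0.153] [0.004, -0.18, 0.171] [0.004, -0.162, 0.188] [0.004, -0.143, 0.203] [0.004, -0.122, 0.216] [0.004, -0.101, 0.227] [0.004, -0.078, 0.236] [0.004, -0.054, 0.242] [0.004, -0.03, 0.246] [0.004, -0.006, 0.248] [0.004, 0.019, 0.248] [0.004, 0.043, 0.245]
```

Call:
arm_command(
  series=[
    {"dp":[0,-0.15,0.04],"angular":[0.063,0.002,0],"gripper":12},
    {"dp":[0,-0.232,0.09],"angular":[0.063,0.002,0],"gripper":12},
    {"dp":[0,-0.222,0.11],"angular":[0.063,0,0],"gripper":12},
    {"dp":[0,-0.21,0.133],"angular":[0.063,0,0],"gripper":12},
    {"dp":[0,-0.196,0.153],"angular":[0.063,0,0],"gripper":12},
    {"dp":[0,-0.18,0.17],"angular":[0.063,0,0],"gripper":12},
    {"dp":[0,-0.162,0.188],"angular":[0.063,0,0],"gripper":12},
    {"dp":[0,-0.143,0.203],"angular":[0.063,0,0],"gripper":12},
  ],
)

```text
clock: 37.3
position: [0.5252, 0.1058, 0.1748]
ee_rot: [0.661, 0.248, 0.664, -0.246]
contact_force: [0.4, 0.8, -1.4]
width: 0.015
```

```bash
cat >> h.py <<'E'
def goto(t,yaw,n):
    s=get_state(); M=rotm(s).as_matrix(); y=np.degrees(np.arctan2(M[1,2],M[0,2]))
    plan(t,(yaw-y+180)%360-180,n)
E
python3 - <<'E'
from h import *
goto([618.4,-121.3,150],-84.5,8)
E
```

```text
t 37.3 pos [525.2 105.8 174.8] yaw -40.9 tilt [-0.004  0.003] q [0.07 0.26 1.68 0.   1.21 0.78] F [ 0.4  0.8 -1.4] w 15.0
lvl(tool) total [-0.    -0.003 -0.   ]
mm/row 30.8 deg/row -5.5 ang x 0.061
[0.025, -0.115, 0.228] [0.025, -0.093, 0.238] [0.025, -0.07, 0.246] [0.025, -0.046, 0.252] [0.025, -0.022, 0.255] [0.025, 0.002, 0.256] [0.025, 0.026, 0.254] [0.025, 0.05, 0.251]
```

Call:
arm_command(
  series=[
    {"dp":[0,-0.115,0.228],"angular":[0.061,0,0],"gripper":12},
    {"dp":[0,-0.093,0.238],"angular":[0.061,0,0],"gripper":12},
    {"dp":[0.01,-0.07,0.246],"angular":[0.061,0,0],"gripper":12},
    {"dp":[0.02,-0.046,0.252],"angular":[0.061,0,0],"gripper":12},
    {"dp":[0.03,-0.022,0.255],"angular":[0.061,0,0],"gripper":12},
    {"dp":[0.03,0,0.256],"angular":[0.061,0,0],"gripper":12},
    {"dp":[0.03,0.026,0.25],"angular":[0.061,0,0],"gripper":12},
    {"dp":[0.03,0.03,0.15],"angular":[0.061,0,0],"gripper":12},
  ],
)

```text
clock: 38.3
position: [0.6103, -0.1186, 0.1528]
ee_rot: [0.512, 0.483, 0.519, -0.485]
contact_force: [-0.5, 0.3, -0.3]
width: 0.0152
```

```bash
python3 - <<'E'
from h import *
goto([618.4,-121.3,130],-84.5,4)
d=get_image('side'); print(chips(d)); save(d,'wipe0.png',(120,70,360,250),3)
d=get_image('top'); print(chips(d))
E
```

```text
t 38.3 pos [ 610.3 -118.6  152.8] yaw -86.4 tilt [-0.009  0.005] q [-0.3   0.4   1.52  0.    1.24  1.2 ] F [-0.5  0.3 -0.3] w 15.2
lvl(tool) total [-0.    -0.003  0.006]
mm/row 6.1 deg/row 0.5 ang x -0.005
[0.047, 0.017, 0.007] [0.047, 0.017, 0.007] [0.047, 0.017, 0.007] [0.047, 0.017, 0.007] 
[[597.6, -92.4, 87.0, 27], [542.5, -84.5, 87.4, 25], [606.4, -44.8, 88.3, 25], [485.4, -51.7, 87.3, 30], [606.8, -8.5, 87.3, 24], [547.3, -1.3, 87.7, 28]]
[[606.0, -10.6, 88.5, 35], [605.5, -46.4, 88.6, 34], [546.4, -2.5, 89.2, 34]]
```

View pics/wipe0.png

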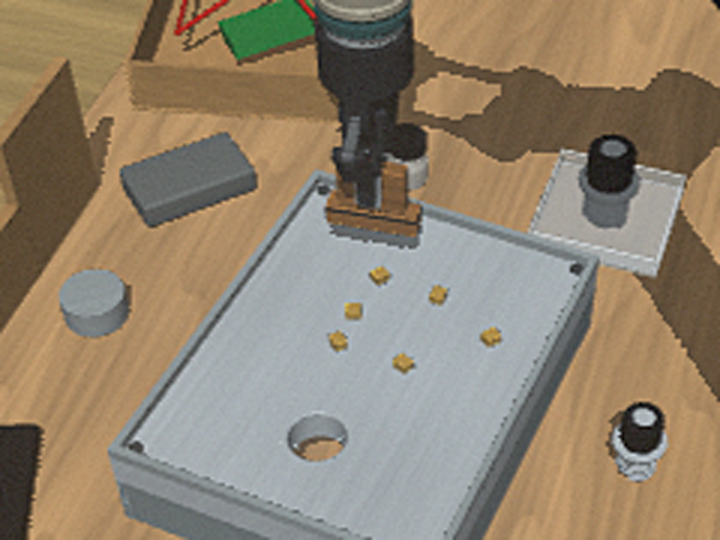

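The knock has happened: one offcut moved from (534,−43) to (485,−52). The scraper hangs level behind the right-hand column. Descending.

Call:
arm_command(
  series=[
    {"dp":[0,0.066,0.026],"angular":[-0.02,-0.003,0.006],"gripper":12},
    {"dp":[0.06,0,0],"angular":[0,0,0],"gripper":12},
    {"dp":[0.1,0,0],"angular":[0,0,0],"gripper":12},
    {"dp":[0.1,0,0],"angular":[0,0,0],"gripper":12},
    {"dp":[0.05,0,0],"angular":[0,0,0],"gripper":12},
    {"dp":[0.02,0,0],"angular":[0,0,0],"gripper":12},
    {"dp":[0,0,0],"angular":[0,0,0],"gripper":12},
    {"dp":[0,0,0],"angular":[0,0,0],"gripper":12},
  ],
)

```text
clock: 39.4
position: [0.6172, -0.118, 0.1099]
ee_rot: [0.525, 0.473, 0.526, -0.473]
contact_force: [0.1, -0.1, -0.7]
width: 0.0152
```

```bash
python3 - <<'E'
from h import *
goto([618.4,-121.3,111],-84.5,1)
E
```

```text
t 39.4 pos [ 617.2 -118.   109.9] yaw -84.0 tilt [-0.001  0.002] q [-0.3   0.44  1.56  0.    1.14  1.16] F [ 0.1 -0.1 -0.7] w 15.2
lvl(tool) total [-0.    -0.001  0.001]
mm/row 3.6 deg/row -0.5 ang x 0.006
[-0.009, 0.007, 0.028]
```

```bash
python3 - <<'E'
from h import *
goto([599,81.5,110.7],-84.5,16)
E
```

```text
t 39.4 pos [ 617.2 -118.   109.9] yaw -84.0 tilt [-0.001  0.002] q [-0.3   0.44  1.56  0.    1.14  1.16] F [ 0.1 -0.1 -0.7] w 15.2
lvl(tool) total [-0.    -0.001  0.001]
mm/row 12.5 deg/row -0.0 ang x 0.0
[-0.0, 0.001, -0.104] [-0.0, 0.001, -0.104] [-0.0, 0.001, -0.104] [-0.0, 0.001, -0.104] [-0.0, 0.001, -0.104] [-0.0, 0.001, -0.104] [-0.0, 0.001, -0.104] [-0.0, 0.001, -0.104] [-0.0, 0.001, -0.104] [-0.0, 0.001, -0.104] [-0.0, 0.001, -0.104] [-0.0, 0.001, -0.104] [-0.0, 0.001, -0.104] [-0.0, 0.001, -0.104] [-0.0, 0.001, -0.104] [-0.0, 0.001, -0.104]
```

Call:
arm_command(
  series=[
    {"dp":[-0.006,0.001,-0.05],"angular":[0,0,0],"gripper":12},
    {"dp":[0,0.001,-0.104],"angular":[0,0,0],"gripper":12},
    {"dp":[0,0.001,-0.104],"angular":[0,0,0],"gripper":12},
    {"dp":[0,0.001,-0.104],"angular":[0,0,0],"gripper":12},
    {"dp":[0,0.001,-0.104],"angular":[0,0,0],"gripper":12},
    {"dp":[0,0.001,-0.104],"angular":[0,0,0],"gripper":12},
    {"dp":[0,0.001,-0.104],"angular":[0,0,0],"gripper":12},
    {"dp":[0,0.001,-0.104],"angular":[0,0,0],"gripper":12},
  ],
)

```text
clock: 40.4
position: [0.6078, -0.0182, 0.1112]
ee_rot: [0.525, 0.473, 0.526, -0.472]
contact_force: [1.0, -0.5, -1.0]
width: 0.0152
```

```bash
python3 - <<'E'
from h import *
goto([599,81.5,110.7],-84.5,8)
d=get_image('side'); print(chips(d))
d=get_image('top'); print(chips(d))
E
```

```text
t 40.4 pos [607.8 -18.2 111.2] yaw -84.0 tilt [-0.001  0.003] q [-0.15  0.41  1.61  0.    1.12  1.32] F [ 1.  -0.5 -1. ] w 15.2
lvl(tool) total [ 0.    -0.002  0.   ]
mm/row 12.5 deg/row -0.1 ang x 0.001
[0.001, 0.002, -0.104] [0.001, 0.002, -0.104] [0.001, 0.002, -0.104] [0.001, 0.001, -0.104] [0.001, 0.001, -0.104] [0.001, 0.001, -0.104] [0.001, 0.001, -0.104] [0.001, 0.001, -0.104] 
[[542.4, -84.3, 87.7, 25], [485.2, -51.5, 87.3, 29], [597.7, -0.8, 88.9, 135], [547.0, -1.2, 87.7, 29]]
[]
```

Call:
arm_command(
  series=[
    {"dp":[0.001,0.001,-0.104],"angular":[0,0,0],"gripper":12},
    {"dp":[0.001,0.001,-0.104],"angular":[0,0,0],"gripper":12},
    {"dp":[0.001,0.001,-0.104],"angular":[0,0,0],"gripper":12},
    {"dp":[0.001,0.001,-0.104],"angular":[0,0,0],"gripper":12},
    {"dp":[0.001,0.001,-0.104],"angular":[0,0,0],"gripper":12},
    {"dp":[0.001,0.001,-0.09],"angular":[0,0,0],"gripper":12},
    {"dp":[0.001,0.001,-0.07],"angular":[0,0,0],"gripper":12},
    {"dp":[0.001,0.001,-0.07],"angular":[0,0,0],"gripper":12},
  ],
)

```text
clock: 41.5
position: [0.5986, 0.0777, 0.1105]
ee_rot: [0.525, 0.473, 0.527, -0.472]
contact_force: [0.8, 0.6, -0.4]
width: 0.0152
```

```bash
python3 - <<'E'
from h import *
status()
d=get_image('side'); print(chips(d)); save(d,'wipe1.png',(120,120,320,260),4)
E
```

```text
t 41.5 pos [598.6  77.7 110.5] yaw -83.9 tilt [-0.001  0.003] q [0.01 0.41 1.62 0.   1.11 1.48] F [ 0.8  0.6 -0.4] w 15.2
[[542.7, -84.2, 87.5, 24], [485.3, -52.0, 86.8, 29], [547.3, -1.3, 87.8, 28], [589.6, 87.5, 89.0, 84]]
```

View pics/wipe1.png

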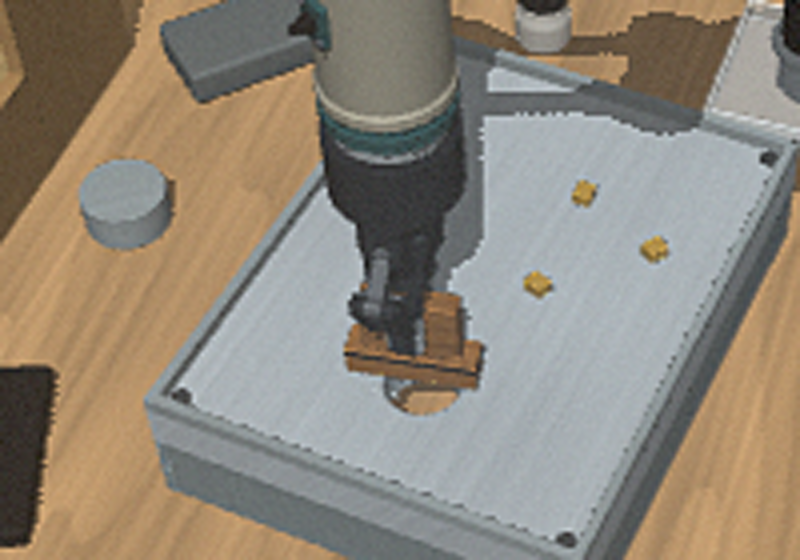

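All three right-hand offcuts have gone down the mouth. Three remain, at (542,−85), (485,−52) and (547,−2). Next is a lane from behind the first one, taking two of them.

Call:
arm_command(
  series=[
    {"dp":[-0.1,0,0],"angular":[0,0,0],"gripper":12},
    {"dp":[-0.12,0,0],"angular":[0.03,0,0],"gripper":12},
    {"dp":[-0.05,0,0.06],"angular":[0.04,0,0],"gripper":12},
    {"dp":[0,0,0.1],"angular":[0.04,0,0],"gripper":12},
    {"dp":[0,0,0.1],"angular":[0.04,0,0],"gripper":12},
    {"dp":[0,0,0.1],"angular":[0.04,0,0],"gripper":12},
    {"dp":[0,0,0.1],"angular":[0.04,0,0],"gripper":12},
    {"dp":[0,0,0.1],"angular":[0.04,0,0],"gripper":12},
  ],
)

```text
clock: 42.55
position: [0.5935, 0.0083, 0.1508]
ee_rot: [0.411, 0.579, 0.409, -0.573]
contact_force: [0.3, -0.3, -1.6]
width: 0.0154
```

```bash
python3 - <<'E'
from h import *
goto([530.4,-112.6,137],-109,6)
E
```

```text
t 42.55 pos [593.5   8.3 150.8] yaw -109.1 tilt [0.008 0.002] q [-0.1   0.35  1.6   0.    1.18  1.8 ] F [ 0.3 -0.3 -1.6] w 15.4
lvl(tool) total [ 0.    -0.003 -0.004]
mm/row 22.9 deg/row 0.0 ang x -0.0
[0.018, -0.028, 0.187] [0.018, -0.028, 0.187] [0.018, -0.028, 0.187] [0.018, -0.028, 0.187] [0.018, -0.028, 0.187] [0.018, -0.028, 0.187]
```

Call:
arm_command(
  series=[
    {"dp":[0,-0.028,0.187],"angular":[0,-0.003,-0.004],"gripper":12},
    {"dp":[0,-0.028,0.187],"angular":[0,0,0],"gripper":12},
    {"dp":[0,-0.028,0.187],"angular":[0,0,0],"gripper":12},
    {"dp":[0,-0.028,0.187],"angular":[0,0,0],"gripper":12},
    {"dp":[0,-0.028,0.187],"angular":[0,0,0],"gripper":12},
    {"dp":[0,-0.028,0.187],"angular":[0,0,0],"gripper":12},
    {"dp":[0,0,0],"angular":[0,0,0],"gripper":12},
    {"dp":[0,0,0],"angular":[0,0,0],"gripper":12},
  ],
)

```text
clock: 43.55
position: [0.5259, -0.1232, 0.1554]
ee_rot: [-0.413, -0.575, -0.409, 0.576]
contact_force: [-0.1, -0.4, -1.3]
width: 0.0151
```

```bash
python3 - <<'E'
from h import *
goto([530.4,-112.6,110.7],-109,4)
d=get_image('side'); print(chips(d))
E
```

```text
t 43.55 pos [ 525.9 -123.2  155.4] yaw -108.9 tilt [ 0.002 -0.005] q [-0.36  0.28  1.7  -0.    1.16  1.55] F [-0.1 -0.4 -1.3] w 15.1
lvl(tool) total [ 0.     0.002 -0.002]
mm/row 11.5 deg/row -0.0 ang x 0.0
[0.093, 0.001, -0.024] [0.093, 0.001, -0.024] [0.093, 0.001, -0.024] [0.093, 0.001, -0.024] 
[[542.4, -84.4, 87.6, 25], [485.4, -51.7, 87.3, 28], [547.1, -0.7, 88.4, 28]]
```

Call:
arm_command(
  series=[
    {"dp":[0.08,0,0],"angular":[0,0.002,-0.002],"gripper":12},
    {"dp":[0.1,0,0],"angular":[0,0,0],"gripper":12},
    {"dp":[0.1,0,0],"angular":[0,0,0],"gripper":12},
    {"dp":[0.06,0,0],"angular":[0,0,0],"gripper":12},
    {"dp":[0.025,0,0],"angular":[0,0,0],"gripper":12},
    {"dp":[0,0,0],"angular":[0,0,0],"gripper":12},
    {"dp":[0,0,0],"angular":[0,0,0],"gripper":12},
    {"dp":[0,0,0],"angular":[0,0,0],"gripper":12},
  ],
)

```text
clock: 44.6
position: [0.5264, -0.1213, 0.1097]
ee_rot: [-0.412, -0.574, -0.412, 0.575]
contact_force: [-0.0, -0.1, 1.0]
width: 0.0153
```

```bash
python3 - <<'E'
from h import *
goto([595.5,76.6,110.7],-109,16)
E
```

```text
t 44.6 pos [ 526.4 -121.3  109.7] yaw -108.7 tilt [-0.001 -0.   ] q [-0.35  0.32  1.76 -0.    1.06  1.54] F [-0.  -0.1  1. ] w 15.3
lvl(tool) total [-0.     0.     0.001]
mm/row 13.1 deg/row -0.0 ang x 0.0
[-0.001, 0.001, -0.109] [-0.001, 0.001, -0.109] [-0.001, 0.001, -0.109] [-0.001, 0.001, -0.109] [-0.001, 0.001, -0.109] [-0.001, 0.001, -0.109] [-0.001, 0.001, -0.109] [-0.001, 0.001, -0.109] [-0.001, 0.001, -0.109] [-0.001, 0.001, -0.109] [-0.001, 0.001, -0.109] [-0.001, 0.001, -0.109] [-0.001, 0.001, -0.109] [-0.001, 0.001, -0.109] [-0.001, 0.001, -0.109] [-0.001, 0.001, -0.109]
```

Call:
arm_command(
  series=[
    {"dp":[-0.006,0.001,-0.06],"angular":[0,0,0],"gripper":12},
    {"dp":[-0.001,0.001,-0.11],"angular":[0,0,0],"gripper":12},
    {"dp":[0,0.001,-0.11],"angular":[0,0,0],"gripper":12},
    {"dp":[0,0.001,-0.11],"angular":[0,0,0],"gripper":12},
    {"dp":[0,0.001,-0.11],"angular":[0,0,0],"gripper":12},
    {"dp":[0,0.001,-0.11],"angular":[0,0,0],"gripper":12},
    {"dp":[0,0.001,-0.11],"angular":[0,0,0],"gripper":12},
    {"dp":[0,0.001,-0.11],"angular":[0,0,0],"gripper":12},
  ],
)

```text
clock: 45.6
position: [0.5613, -0.0201, 0.1099]
ee_rot: [-0.412, -0.574, -0.413, 0.575]
contact_force: [0.6, -0.7, -0.5]
width: 0.0152
```

```bash
python3 - <<'E'
from h import *
goto([595.5,77,110.7],-109,8)
d=get_image('side'); print(chips(d))
E
```

```text
t 45.6 pos [561.3 -20.1 109.9] yaw -108.7 tilt [-0.002  0.001] q [-0.16  0.35  1.72  0.    1.08  1.74] F [ 0.6 -0.7 -0.5] w 15.2
lvl(tool) total [-0.    -0.     0.001]
mm/row 12.9 deg/row -0.0 ang x 0.0
[-0.001, 0.001, -0.107] [-0.001, 0.001, -0.107] [-0.001, 0.001, -0.107] [-0.001, 0.001, -0.107] [-0.001, 0.001, -0.107] [-0.001, 0.001, -0.107] [-0.001, 0.001, -0.107] [-0.001, 0.001, -0.107] 
[[561.9, -5.9, 89.2, 143], [485.1, -51.2, 87.7, 29]]
```

Call:
arm_command(
  series=[
    {"dp":[-0.001,0.001,-0.107],"angular":[0,0,0],"gripper":12},
    {"dp":[-0.001,0.001,-0.107],"angular":[0,0,0],"gripper":12},
    {"dp":[-0.001,0.001,-0.107],"angular":[0,0,0],"gripper":12},
    {"dp":[-0.001,0.001,-0.107],"angular":[0,0,0],"gripper":12},
    {"dp":[-0.001,0.001,-0.107],"angular":[0,0,0],"gripper":12},
    {"dp":[-0.001,0.001,-0.1],"angular":[0,0,0],"gripper":12},
    {"dp":[-0.001,0.001,-0.08],"angular":[0,0,0],"gripper":12},
    {"dp":[-0.001,0.001,-0.08],"angular":[0,0,0],"gripper":12},
  ],
)

```text
clock: 46.65
position: [0.5955, 0.0776, 0.1109]
ee_rot: [0.411, 0.575, 0.413, -0.574]
contact_force: [0.8, -0.3, -0.5]
width: 0.0155
```

```bash
python3 - <<'E'
from h import *
status()
d=get_image('side'); print(chips(d)); save(d,'wipe2.png',(120,120,320,260),4)
E
```

```text
t 46.65 pos [595.5  77.6 110.9] yaw -108.7 tilt [-0.001  0.002] q [0.01 0.4  1.63 0.   1.11 1.91] F [ 0.8 -0.3 -0.5] w 15.5
[[485.4, -51.6, 87.5, 28], [585.9, 90.9, 89.5, 70]]
```

View pics/wipe2.png

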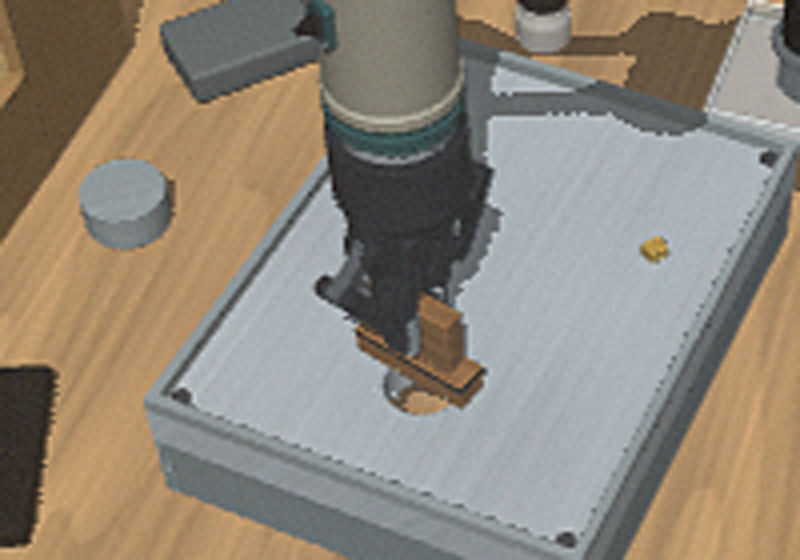

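Only the offcut at (485,−52) is left. I'll rise and go behind it, keeping clear of the rim.

Call:
arm_command(
  series=[
    {"dp":[-0.1,0,0],"angular":[0,0,0],"gripper":12},
    {"dp":[-0.12,0,0],"angular":[0.03,0,0],"gripper":12},
    {"dp":[-0.05,0,0.05],"angular":[0.035,0,0],"gripper":12},
    {"dp":[0,0,0.1],"angular":[0.035,0,0],"gripper":12},
    {"dp":[0,0,0.13],"angular":[0.035,0,0],"gripper":12},
    {"dp":[0,0,0.15],"angular":[0.035,0,0],"gripper":12},
    {"dp":[0,0,0.15],"angular":[0.035,0,0],"gripper":12},
    {"dp":[0,0,0.12],"angular":[0,0,0],"gripper":12},
  ],
)

```text
clock: 47.7
position: [0.5517, 0.002, 0.1483]
ee_rot: [0.31, 0.637, 0.31, -0.634]
contact_force: [0.4, -0.3, -1.1]
width: 0.0151
```

```bash
python3 - <<'E'
from h import *
goto([482.1,-86.1,150],-127.2,6)
E
```

```text
t 47.7 pos [551.7   2.  148.3] yaw -128.0 tilt [0.003 0.002] q [-0.12  0.3   1.69  0.    1.15  2.11] F [ 0.4 -0.3 -1.1] w 15.1
lvl(tool) total [-0.    -0.002 -0.001]
mm/row 18.7 deg/row 0.1 ang x -0.001
[-0.003, -0.001, 0.156] [-0.003, -0.001, 0.156] [-0.003, -0.002, 0.156] [-0.003, -0.002, 0.156] [-0.003, -0.002, 0.156] [-0.003, -0.003, 0.156]
```

Call:
arm_command(
  series=[
    {"dp":[0,0,0.145],"angular":[0,0,0],"gripper":12},
    {"dp":[0,0,0.15],"angular":[0,0,0],"gripper":12},
    {"dp":[0,0,0.15],"angular":[0,0,0],"gripper":12},
    {"dp":[0,0,0.15],"angular":[0,0,0],"gripper":12},
    {"dp":[0,0,0.15],"angular":[0,0,0],"gripper":12},
    {"dp":[0,0,0.1],"angular":[0,0,0],"gripper":12},
    {"dp":[0,0,0],"angular":[0,0,0],"gripper":12},
    {"dp":[0,0,0],"angular":[0,0,0],"gripper":12},
  ],
)

```text
clock: 48.7
position: [0.484, -0.0845, 0.1481]
ee_rot: [0.309, 0.637, 0.309, -0.634]
contact_force: [-0.7, 0.5, -1.1]
width: 0.0152
```

```bash
python3 - <<'E'
from h import *
goto([482.1,-86.1,110.7],-127.2,1)
d=get_image('side'); print(chips(d))
E
```

```text
t 48.7 pos [484.  -84.5 148.1] yaw -128.1 tilt [0.004 0.002] q [-0.32  0.21  1.81  0.    1.11  1.92] F [-0.7  0.5 -1.1] w 15.2
lvl(tool) total [ 0.    -0.002 -0.001]
mm/row 37.4 deg/row 0.9 ang x -0.01
[0.311, -0.005, 0.021] 
[[485.5, -51.8, 87.1, 30]]
```

Call:
arm_command(
  series=[
    {"dp":[0.06,-0.005,0.021],"angular":[-0.01,-0.002,-0.001],"gripper":12},
    {"dp":[0.1,0,0],"angular":[0,0,0],"gripper":12},
    {"dp":[0.1,0,0],"angular":[0,0,0],"gripper":12},
    {"dp":[0.035,0,0],"angular":[0,0,0],"gripper":12},
    {"dp":[0.01,0,0],"angular":[0,0,0],"gripper":12},
    {"dp":[0,0,0],"angular":[0,0,0],"gripper":12},
    {"dp":[0,0,0],"angular":[0,0,0],"gripper":12},
    {"dp":[0,0,0],"angular":[0,0,0],"gripper":12},
  ],
)

```text
clock: 49.75
position: [0.4826, -0.0849, 0.1096]
ee_rot: [0.315, 0.633, 0.316, -0.633]
contact_force: [-0.3, 0.6, 1.5]
width: 0.0153
```

```bash
python3 - <<'E'
from h import *
goto([600.2,69.5,110.7],-127.2,16)
E
```

```text
t 49.75 pos [482.6 -84.9 109.6] yaw -127.0 tilt [-0.     0.001] q [-0.32  0.25  1.87  0.    1.02  1.9 ] F [-0.3  0.6  1.5] w 15.3
lvl(tool) total [ 0. -0.  0.]
mm/row 12.1 deg/row -0.0 ang x 0.0
[-0.001, 0.001, -0.101] [-0.001, 0.001, -0.101] [-0.001, 0.001, -0.101] [-0.001, 0.001, -0.101] [-0.001, 0.0, -0.101] [-0.001, 0.0, -0.101] [-0.001, 0.0, -0.101] [-0.001, 0.0, -0.101] [-0.001, 0.0, -0.101] [-0.001, 0.0, -0.101] [-0.001, 0.0, -0.101] [-0.001, 0.0, -0.101] [-0.001, 0.0, -0.101] [-0.001, 0.0, -0.101] [-0.001, 0.0, -0.101] [-0.001, 0.0, -0.101]
```

Call:
arm_command(
  series=[
    {"dp":[-0.006,0.001,-0.06],"angular":[0,0,0],"gripper":12},
    {"dp":[-0.001,0,-0.101],"angular":[0,0,0],"gripper":12},
    {"dp":[0,0,-0.101],"angular":[0,0,0],"gripper":12},
    {"dp":[0,0,-0.101],"angular":[0,0,0],"gripper":12},
    {"dp":[0,0,-0.101],"angular":[0,0,0],"gripper":12},
    {"dp":[0,0,-0.101],"angular":[0,0,0],"gripper":12},
    {"dp":[0,0,-0.101],"angular":[0,0,0],"gripper":12},
    {"dp":[0,0,-0.101],"angular":[0,0,0],"gripper":12},
  ],
)

```text
clock: 50.75
position: [0.542, -0.0059, 0.1098]
ee_rot: [0.315, 0.633, 0.316, -0.633]
contact_force: [-0.5, -0.9, -0.4]
width: 0.0153
```

```bash
python3 - <<'E'
from h import *
goto([600.2,69.5,110.7],-127.2,8)
d=get_image('top'); print(chips(d))
E
```

```text
t 50.75 pos [542.   -5.9 109.8] yaw -127.0 tilt [-0.     0.001] q [-0.14  0.32  1.76  0.    1.06  2.08] F [-0.5 -0.9 -0.4] w 15.3
lvl(tool) total [-0.    -0.     0.001]
mm/row 11.9 deg/row -0.0 ang x 0.0
[-0.001, 0.001, -0.099] [-0.001, 0.001, -0.099] [-0.001, 0.001, -0.099] [-0.001, 0.001, -0.099] [-0.001, 0.001, -0.099] [-0.001, 0.001, -0.099] [-0.001, 0.001, -0.099] [-0.001, 0.001, -0.099] 
[[529.9, 20.3, 93.0, 45]]
```

Call:
arm_command(
  series=[
    {"dp":[-0.001,0.001,-0.1],"angular":[0,0,0],"gripper":12},
    {"dp":[-0.001,0.001,-0.1],"angular":[0,0,0],"gripper":12},
    {"dp":[-0.001,0.001,-0.1],"angular":[0,0,0],"gripper":12},
    {"dp":[-0.001,0.001,-0.1],"angular":[0,0,0],"gripper":12},
    {"dp":[-0.001,0.001,-0.1],"angular":[0,0,0],"gripper":12},
    {"dp":[-0.001,0.001,-0.1],"angular":[0,0,0],"gripper":12},
    {"dp":[-0.001,0.001,-0.08],"angular":[0,0,0],"gripper":12},
    {"dp":[-0.001,0.001,-0.08],"angular":[0,0,0],"gripper":12},
  ],
)

```text
clock: 51.8
position: [0.6025, 0.0724, 0.111]
ee_rot: [0.315, 0.633, 0.316, -0.632]
contact_force: [-0.2, 0.5, -0.8]
width: 0.0154
```

Call:
arm_command(
  series=[
    {"dp":[0,0,0],"angular":[0,0,0],"gripper":12},
    {"dp":[-0.08,0,0],"angular":[0,0,0],"gripper":12},
    {"dp":[-0.12,0,0],"angular":[-0.06,0,0],"gripper":12},
    {"dp":[-0.12,0,0],"angular":[-0.1,0,0],"gripper":12},
    {"dp":[-0.12,0,0],"angular":[-0.1,0,0],"gripper":12},
    {"dp":[-0.08,0,0],"angular":[-0.1,0,0],"gripper":12},
    {"dp":[0,0,0],"angular":[-0.1,0,0],"gripper":12},
    {"dp":[0,0,0],"angular":[-0.1,0,0],"gripper":12},
  ],
)

```text
clock: 52.8
position: [0.6018, 0.0702, 0.1801]
ee_rot: [0.562, 0.432, 0.56, -0.43]
contact_force: [-0.2, 0.0, 0.1]
width: 0.0155
```

```bash
python3 - <<'E'
from h import *
goto([449.8,321.7,165],8.8,16)
d=get_image('side'); print(chips(d)); save(d,'wipe3.png',(120,80,340,260),3.5)
d=get_image('top'); print(chips(d))
E
```

```text
t 52.8 pos [601.8  70.2 180.1] yaw -75.1 tilt [0.003 0.001] q [0.   0.35 1.52 0.   1.26 1.31] F [-0.2  0.   0.1] w 15.5
lvl(tool) total [-0.     0.    -0.002]
mm/row 18.4 deg/row 5.2 ang x -0.058
[0.008, -0.043, -0.147] [0.008, -0.029, -0.15] [0.008, -0.015, -0.152] [0.008, -0.001, -0.153] [0.008, 0.013, -0.153] [0.008, 0.027, -0.151] [0.008, 0.04, -0.148] [0.008, 0.054, -0.143] [0.008, 0.066, -0.138] [0.008, 0.079, -0.131] [0.008, 0.09, -0.124] [0.008, 0.101, -0.115] [0.008, 0.111, -0.105] [0.008, 0.12, -0.094] [0.008, 0.129, -0.083] [0.008, 0.136, -0.071] 
[]
[]
```

View pics/wipe3.png

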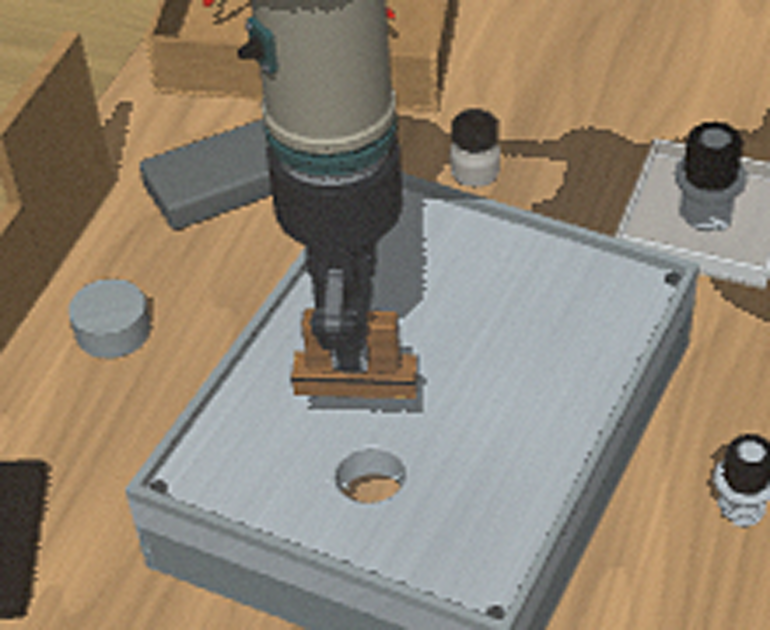

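The bed is clear and nothing shows in the mouth. The scraper is still held level. Now back to the rest.

Call:
arm_command(
  series=[
    {"dp":[0,-0.03,-0.1],"angular":[-0.058,0,0],"gripper":12},
    {"dp":[0,-0.029,-0.15],"angular":[-0.058,0,0],"gripper":12},
    {"dp":[0,-0.015,-0.152],"angular":[-0.058,0,0],"gripper":12},
    {"dp":[0,-0.001,-0.153],"angular":[-0.058,0,0],"gripper":12},
    {"dp":[0,0.013,-0.153],"angular":[-0.058,0,0],"gripper":12},
    {"dp":[0,0.027,-0.151],"angular":[-0.058,0,0],"gripper":12},
    {"dp":[0,0.04,-0.148],"angular":[-0.058,0,0],"gripper":12},
    {"dp":[0,0.054,-0.143],"angular":[-0.058,0,0],"gripper":12},
  ],
)

```text
clock: 53.9
position: [0.5279, 0.1918, 0.1827]
ee_rot: [0.678, 0.208, 0.674, -0.207]
contact_force: [-0.2, -1.0, -0.1]
width: 0.0154
```

```bash
python3 - <<'E'
from h import *
goto([449.8,321.7,140],8.8,8)
E
```

```text
t 53.9 pos [527.9 191.8 182.7] yaw -34.1 tilt [ 0.005 -0.   ] q [ 0.23  0.28  1.62 -0.    1.23  0.82] F [-0.2 -1.  -0.1] w 15.4
lvl(tool) total [-0.     0.003 -0.002]
mm/row 19.7 deg/row 5.4 ang x -0.06
[0.044, 0.066, -0.143] [0.044, 0.079, -0.137] [0.044, 0.092, -0.129] [0.044, 0.103, -0.119] [0.044, 0.114, -0.109] [0.044, 0.124, -0.098] [0.044, 0.132, -0.086] [0.045, 0.14, -0.073]
```

Call:
arm_command(
  series=[
    {"dp":[0,0.066,-0.143],"angular":[-0.06,0.002,-0.001],"gripper":12},
    {"dp":[0.01,0.079,-0.137],"angular":[-0.06,0.001,-0.001],"gripper":12},
    {"dp":[0.03,0.092,-0.129],"angular":[-0.06,0,0],"gripper":12},
    {"dp":[0.05,0.103,-0.119],"angular":[-0.06,0,0],"gripper":12},
    {"dp":[0.06,0.114,-0.109],"angular":[-0.06,0,0],"gripper":12},
    {"dp":[0.06,0.124,-0.098],"angular":[-0.06,0,0],"gripper":12},
    {"dp":[0.06,0.12,-0.08],"angular":[-0.06,0,0],"gripper":12},
    {"dp":[0.05,0.08,-0.03],"angular":[-0.03,0,0],"gripper":12},
  ],
)

```text
clock: 54.9
position: [0.4531, 0.3156, 0.1469]
ee_rot: [0.707, -0.039, 0.705, 0.039]
contact_force: [0.8, -0.5, -1.7]
width: 0.0151
```

```bash
python3 - <<'E'
from h import *
goto([449.8,321.7,60],8.8,1)
E
```

```text
t 54.9 pos [453.1 315.6 146.9] yaw 6.3 tilt [0.004 0.   ] q [ 0.48  0.3   1.69 -0.    1.15  0.37] F [ 0.8 -0.5 -1.7] w 15.1
lvl(tool) total [-0.     0.002  0.   ]
mm/row 87.2 deg/row 2.5 ang x -0.028
[0.724, 0.054, -0.025]
```

Call:
arm_command(
  series=[
    {"dp":[0.05,0.03,-0.015],"angular":[-0.028,0.002,0],"gripper":12},
    {"dp":[0.12,0.02,-0.01],"angular":[0,0,0],"gripper":12},
    {"dp":[0.15,0,0],"angular":[0,0,0],"gripper":12},
    {"dp":[0.15,0,0],"angular":[0,0,0],"gripper":12},
    {"dp":[0.1,0,0],"angular":[0,0,0],"gripper":12},
    {"dp":[0.05,0,0],"angular":[0,0,0],"gripper":12},
    {"dp":[0,0,0],"angular":[0,0,0],"gripper":12},
    {"dp":[0,0,0],"angular":[0,0,0],"gripper":12},
  ],
)

```text
clock: 55.9
position: [0.4507, 0.3197, 0.0679]
ee_rot: [0.705, -0.053, 0.705, 0.052]
contact_force: [-0.1, -0.2, -1.1]
width: 0.0153
```

```bash
python3 - <<'E'
from h import *
goto([449.8,321.7,36],8.8,1)
d=get_image('top'); save(d,'rest2.png',(60,150,200,290),4)
d=get_image('side'); save(d,'rest3.png',(185,270,315,390),4.5)
a=cv2.imread('pics/rest2.png');b=cv2.imread('pics/rest3.png'); cv2.imwrite('pics/rest4.png',np.hstack([cv2.resize(a,(400,400)),cv2.resize(b,(400,400))]))
E
```

```text
t 55.9 pos [450.7 319.7  67.9] yaw 8.5 tilt [ 0.001 -0.002] q [ 0.49  0.38  1.79 -0.    0.97  0.35] F [-0.1 -0.2 -1.1] w 15.3
lvl(tool) total [0.    0.    0.001]
mm/row 32.0 deg/row 0.3 ang x -0.004
[0.266, 0.018, -0.005]
```

View pics/rest4.png

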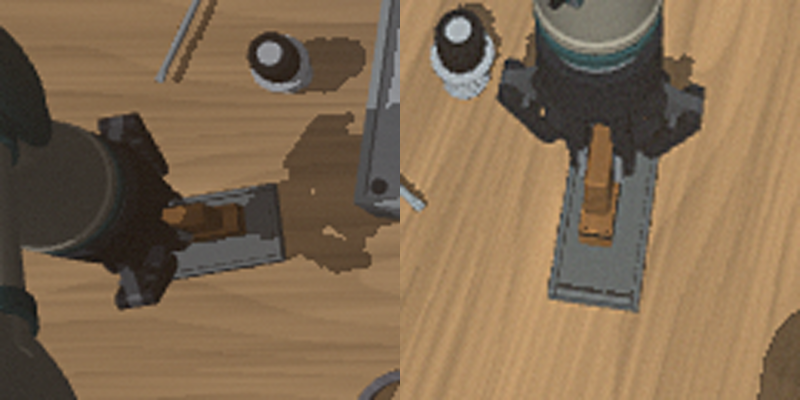

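The scraper is aligned over the rest. Lowering.

Call:
arm_command(
  series=[
    {"dp":[0.05,0.018,-0.005],"angular":[-0.004,0,0],"gripper":12},
    {"dp":[0.08,0,0],"angular":[0,0,0],"gripper":12},
    {"dp":[0.07,0,0],"angular":[0,0,0],"gripper":12},
    {"dp":[0.035,0,0],"angular":[0,0,0],"gripper":12},
    {"dp":[0.01,0,0],"angular":[0,0,0],"gripper":12},
    {"dp":[0,0,0],"angular":[0,0,0],"gripper":12},
    {"dp":[0,0,0],"angular":[0,0,0],"gripper":12},
    {"dp":[0,0,0],"angular":[0,0,0],"gripper":12},
  ],
)

```text
clock: 57.0
position: [0.4501, 0.3223, 0.0372]
ee_rot: [0.706, -0.055, 0.704, 0.054]
contact_force: [-0.4, -0.4, -0.7]
width: 0.0154
```

```bash
python3 - <<'E'
from h import *
goto([449.8,321.7,34.6],8.8,1)
E
```

```text
t 57.0 pos [450.1 322.3  37.2] yaw 8.9 tilt [ 0.002 -0.001] q [ 0.5   0.42  1.82 -0.    0.9   0.34] F [-0.4 -0.4 -0.7] w 15.4
lvl(tool) total [-0.     0.001  0.001]
mm/row 2.7 deg/row -0.1 ang x 0.001
[0.022, -0.004, -0.003]
```

Call:
arm_command(
  series=[
    {"dp":[0.01,-0.004,-0.003],"angular":[0,0,0],"gripper":12},
    {"dp":[0.008,0,0],"angular":[0,0,0],"gripper":12},
    {"dp":[0.006,0,0],"angular":[0,0,0],"gripper":12},
    {"dp":[0,0,0],"angular":[0,0,0],"gripper":12},
    {"dp":[0,0,0],"angular":[0,0,0],"gripper":12},
    {"dp":[0,0,0],"angular":[0,0,0],"gripper":12},
    {"dp":[0,0,0],"angular":[0,0,0],"gripper":12},
    {"dp":[0,0,0],"angular":[0,0,0],"gripper":12},
  ],
)

```text
clock: 58.0
position: [0.45, 0.3218, 0.0347]
ee_rot: [0.706, -0.055, 0.704, 0.054]
contact_force: [-0.9, -0.1, 0.2]
width: 0.0155
```

Call:
arm_command(
  series=[
    {"dp":[0.005,0,0],"angular":[0,0,0],"gripper":12},
    {"dp":[0.003,0,0],"angular":[0,0,0],"gripper":12},
    {"dp":[0,0,0],"angular":[0,0,0],"gripper":12},
    {"dp":[0,0,0],"angular":[0,0,0],"gripper":22},
    {"dp":[0,0,0],"angular":[0,0,0],"gripper":40},
    {"dp":[0,0,0],"angular":[0,0,0],"gripper":60},
    {"dp":[0,0,0],"angular":[0,0,0],"gripper":70},
    {"dp":[-0.03,0,0],"angular":[0,0,0],"gripper":70},
  ],
)

```text
clock: 59.0
position: [0.4501, 0.3218, 0.0375]
ee_rot: [0.706, -0.055, 0.704, 0.054]
contact_force: [-0.3, -0.0, -0.5]
width: 0.0701
```

Call:
arm_command(
  series=[
    {"dp":[-0.1,0,0],"angular":[0,0,0],"gripper":70},
    {"dp":[-0.2,0,0],"angular":[0,0,0],"gripper":70},
    {"dp":[-0.3,0,0],"angular":[0,0,0],"gripper":70},
    {"dp":[-0.3,0,0],"angular":[0,0,0],"gripper":70},
    {"dp":[-0.1,-0.3,0],"angular":[0,0,0],"gripper":70},
    {"dp":[-0.1,-0.3,0],"angular":[0,0,0],"gripper":70},
    {"dp":[0,-0.3,0],"angular":[0,0,0],"gripper":70},
    {"dp":[0,-0.1,0],"angular":[0,0,0],"gripper":70},
  ],
)

```text
clock: 60.0
position: [0.4703, 0.2021, 0.1815]
ee_rot: [0.709, -0.055, 0.7, 0.056]
contact_force: [0.1, 0.2, 0.6]
width: 0.0699
```

```bash
python3 - <<'E'
from h import *
status()
f=1/1.4
for n in('top','side'):
    d=get_image(n); save(d,n+'9.png',s=1.4); print(n,chips(d)); W=world(d)
    u0,v0,u1,v1={'top':(135,290,235,360),'side':(318,418,388,515)}[n]
    w=W[int(v0*f):int(v1*f),int(u0*f):int(u1*f)].reshape(-1,3)
    for q,lo,hi in(('handle',.045,.08),('walls',.008,.015)):
        p=w[(w[:,2]>lo)&(w[:,2]<hi)]; print(q,rect(p),p[:,2].max().round(4)) if len(p) else 0
    m=(W[...,2]>.08)&(W[...,2]<.11)&(abs(W[...,0]-.436)<.05)&(abs(W[...,1]+.312)<.05); print('plug',rect(W[m]),W[m][:,2].max())
E
```

```text
t 60.0 pos [470.3 202.1 181.5] yaw 9.0 tilt [0.013 0.003] q [ 0.27  0.21  1.73 -0.    1.19  0.11] F [0.1 0.2 0.6] w 69.9
top []
handle (array([448.2, 338. ]), array([16.4, 27.5]), 9.0) 0.0735
walls (array([448.6, 331.4]), array([ 62.4, 100.7]), 8.7) 0.015
plug (array([ 438. , -310.6]), array([44. , 43.7]), 38.1) 0.09522806277699014
side []
handle (array([450.4, 321.9]), array([16.2, 61.2]), 9.3) 0.0756
walls (array([449.7, 321.6]), array([ 62.1, 120.5]), 8.8) 0.0149
plug (array([ 437. , -311.2]), array([42.9, 44.4]), 29.4) 0.09574535854023769
```

View pics/top9.png

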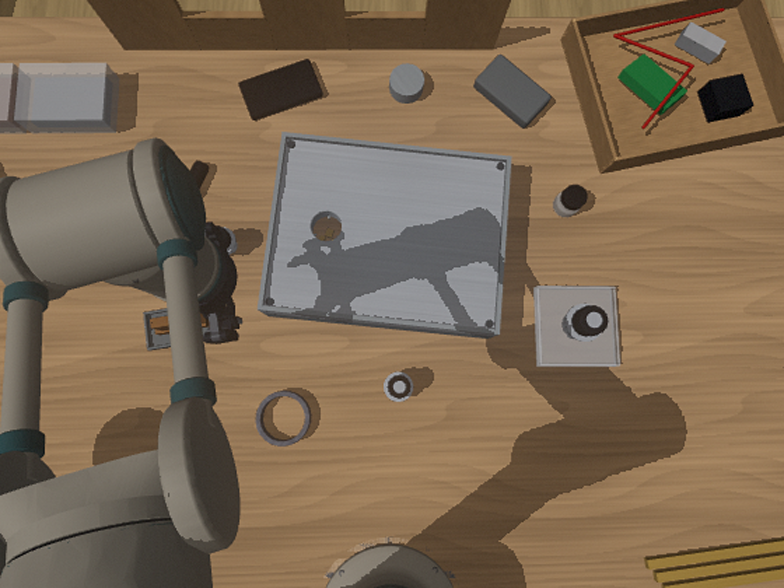

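View pics/side9.png

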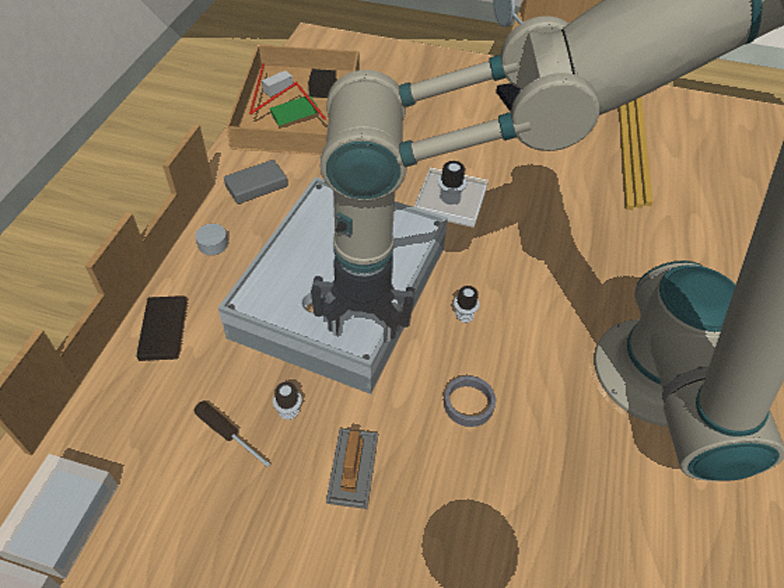

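The scraper is upright and centred in its rest (handle (450.4,321.9), rest (449.7,321.6)). The plug is in the tray, the bed is clear, and the bystanders have not moved. One more check that no offcut hangs in the mouth, then I'll hand in.

```bash
python3 - <<'E'
from h import *
d=get_image('top'); W=world(d); r=np.hypot(W[...,0]-.5904,W[...,1]-.087)
m=(r<.019); z=W[m][:,2]*1000; print(np.histogram(z,[-5,3,8,15,25,48,54,65,78,90]))
save(d,'mouth.png',(205,135,260,185),10)
E
```

```text
(array([49, 16, 32,  3,  0,  0,  1,  0,  0]), array([-5,  3,  8, 15, 25, 48, 54, 65, 78, 90]))
```

View pics/mouth.png

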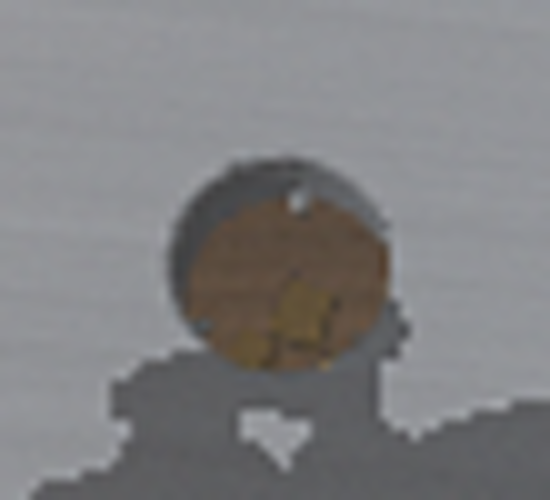

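The offcuts lie on the bin floor (z about 9–15 mm) and nothing hangs on the pins. Handing in.

```bash
python3 -c "
from rig import sign_off; print(sign_off())"
```

```text
the job is handed in; nothing more can be done
None
```

The job is done and handed in at about 60 s on the robot's clock.

- **Plug:** I unscrewed it in three regripped strokes, about 2.35 turns in all, and lifted it off. It stands upright in the clear tray, within about 2 mm of the centre.
- **Offcuts:** I wiped all six into the chute in three scraper passes, never touching them with the fingers. One was knocked about 5 cm aside partway through and got its own pass.
- **Scraper:** It stands upright in its rest. The side camera puts it within 1 mm and 0.5° of the middle.

**Last checks:**
- Both cameras show no brass on the bed.
- The mouth is clear of the thread pins. Through it I could see two or three offcuts on the bin floor, but could not count all six.
- The bystanders and look-alikes looked unmoved by eye, though the arm partly hid the screwdriver and one look-alike plug in the top view.
- The arm also half hid the scraper in the top view, so its final pose comes from the side camera alone. No other checks failed or disagreed.

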